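Set up the cylinders for the document camera and take the picture

ROBOT

A 6-joint arm with a two-finger parallel gripper is mounted at the origin on the work surface. World frame = base frame: x ahead of the robot, y to its left, z up, the work surface at z = 0. Lengths are in m, angles in degrees, forces in N, time in s.
With the tool pointing down it reaches from about 0.4 to 0.825 m from the base axis. Payload 7 kg.
Tool frame: the origin (TCP) lies between the finger pads; the fingertips stand 19 mm ahead of it and the grasp point (between the pads) is the TCP (r.finger_overhang is the distance from the TCP to the fingertips, in m); z points along the fingers, y is the direction in which the jaws open and shut (so a half turn about z gives the same grasp; the last joint's range is limited). The gripper opens to 88 mm and grips with 3 to 60 N. Pads are 19 mm wide; open, the fingers measure 130 mm over their backs; the gripper's body (78 mm by 193 mm) begins 47 mm behind the grasp point.
Start: joints at [-49.784, 20.546, 0.682, 0, -70.136, -16.507], TCP at [0.271, -0.618, 0.246] pointing down, gripper open.
Joint ranges: [-176.03, 176.03], [-82.01, 121.73], [-58.28, 71.71], [-173.87, 95.51], [-174.79, -0.11], [-173.66, 173.66]. Speed limits (degrees/s): [136.94, 136.94, 172.46, 180, 180, 180].

INTERFACE

Orientations are given as [roll, pitch, yaw] about the fixed x, y, z axes, in that order (R = Rz(yaw) Ry(pitch) Rx(roll)).
In Python, from plant import r, optics gives the robot as it stands. The module is installed in compiled form; this text tells all that it offers.
- The arm moves only by the tool step_arm, never from a script. Its argument "increments" is a list of rows, each an object of numbers: "tx", "ty", "tz": the shift along the world's x, y, z in mm; "ax", "ay", "az": the turn, a rotation vector about the world's x, y, z in degrees; "claw": the gripper command: -1 is shut, 1 is fully open, values between are in proportion. In form: [{"tx": .., "ty": .., "tz": .., "ax": .., "ay": .., "az": .., "claw": ..}, ...]. A call has 1 to 12 rows; each row shifts and turns the commanded pose from where the row before left it; what a row does not reach is not made up. A row lasts 1/10 s, in which the tool goes at most 50 mm and 8.59 degrees, less where a joint would pass 70% of its speed; a pose out of reach is approached as far as the arm can. A call with a gripper value outside its range is refused whole. The fingers move at their own pace and stop on an object; "newtons" is the grip in N (left out, the last holds). Time passes only in rows, so rows that do not move let the fingers close. It gives the time, the measured TCP pose, the force and the opening at its end, in the units of the state.
- r.get_state(): the state, without advancing time (a new reading comes with each control period).
- optics.capture(name): name is "scene" or "top" or "wrist"; returns a dict with "image" (400x640x3 uint8, blue, green, red), "depth" (400x640 float32, m along the optical axis (not along the pixel's ray), 0 where there is no reading), "fx", "fy", "cx", "cy" (pixels), "R" (3x3) and "t" (3): a world point X has camera coordinates R X + t. Camera axes: x right, y down, z forward; pixel columns grow to the right and rows downward; lengths in m; the calibration is good to about 2 mm. A picture is of the moment at which its call begins.
- r.close_job(): hands the job in, once; it reports no verdict.
The state is a dict: "time_s": time; "joints": joint angles; "qd": joint speeds; "joint_torque": joint torques, N m; "tcp_pos": TCP position; "eef_rot": TCP orientation; "contact_force": force on the tool from outside, world axes, zero at the start; "moment": the same for the moment, N m; "gripper_width": finger opening in m.
Only numpy, scipy, OpenCV 4.12 (cv2) and the standard library are available. Lean on these libraries where they do the work, as an engineer would, in place of code of your own. Each camera call takes 0.05 s, during which the arm holds its last target. There are 200 camera calls.

TASK

Get the parts ready for a record picture with the document camera: lay every standing pneumatic cylinder on its side in a groove of its own in the wooden cradle, with the blue end caps all overhanging on the side where the grey pad is, and lay the scale bar along the grey pad. Turn the focus dial so that its white pointer line meets the red mark on the ring around it, and when all this is in place press the green capture button fully down. Leave the dish, the notebook and the oil bottle where they are.

Things in the scene. Friction and masses are not known exactly. Their poses are not given: they have to be found in the camera images.
- cyl1: Pneumatic cylinder (one of up to four alike), 0.26 kg: square blue end cap 40 x 40 x 24 mm, from it a smooth aluminium barrel of 28 mm diameter up to 140 mm, then a rod stub of 10 mm diameter up to 150 mm. Starts standing on its cap on the mat. Origin: centre of the cap's outer face (underside when standing); its z axis runs from cap to rod stub.
- cyl2: Pneumatic cylinder (one of up to four alike), 0.26 kg: square blue end cap 40 x 40 x 24 mm, from it a smooth aluminium barrel of 28 mm diameter up to 140 mm, then a rod stub of 10 mm diameter up to 150 mm. Starts standing on its cap on the mat. Origin: centre of the cap's outer face (underside when standing); its z axis runs from cap to rod stub.
- cyl3: Pneumatic cylinder (one of up to four alike), 0.26 kg: square blue end cap 40 x 40 x 24 mm, from it a smooth aluminium barrel of 28 mm diameter up to 140 mm, then a rod stub of 10 mm diameter up to 150 mm. Starts standing on its cap on the mat. Origin: centre of the cap's outer face (underside when standing); its z axis runs from cap to rod stub.
- cyl4: Pneumatic cylinder (one of up to four alike), 0.26 kg: square blue end cap 40 x 40 x 24 mm, from it a smooth aluminium barrel of 28 mm diameter up to 140 mm, then a rod stub of 10 mm diameter up to 150 mm. Starts standing on its cap on the mat. Origin: centre of the cap's outer face (underside when standing); its z axis runs from cap to rod stub.
- cyl1_mid (a point): Point on the barrel's axis of cyl1, 82 mm from the cap's outer face.
- cyl2_mid (a point): Point on the barrel's axis of cyl2, 82 mm from the cap's outer face.
- cyl3_mid (a point): Point on the barrel's axis of cyl3, 82 mm from the cap's outer face.
- cyl4_mid (a point): Point on the barrel's axis of cyl4, 82 mm from the cap's outer face.
- mat: Green parts mat, 320 x 260 x 3 mm, lying fixed on the bench; the cylinders and the scale bar start on it (its top is 3 mm above the bench). Origin: centre of its underside.
- cradle: Wooden cradle, fixed; origin on the bench midway between its rails. Base board 10 mm thick (x -170 to 65, y -145 to 145 mm in its frame); two upright saw-tooth rails 10 mm thick at x = -42 and 42 mm, open between. Four grooves along its x axis at y = -90, -30, 30, 90 mm: flat bottoms 36 mm above the bench, tops of the 45-degree ridges 59 mm. Grey pad at x = -138 mm.
- groove1 (a point): Where the _mid point of a cylinder laid in the groove at y = -90 mm comes to lie: midway between the rails, its axis 50 mm above the bench; likewise in the other grooves, any of which will do. A thin dark line on the board runs under the middle of each groove. The cap then overhangs beyond the rail on the pad side (cradle -x), the rod stub points to +x.
- bar_pad (a point): Centre of the grey pad (36 x 190 mm, longer along the cradle's y axis) on the cradle's base board, 10 mm above the bench, on the side where the caps overhang.
- scale_bar: Scale bar with black and white checks, 150 x 18 x 10 mm (x, y, z), 0.06 kg, lying flat. Origin: centre of its underside; long along its x.
- doccam: Document camera, fixed: white base box 260 x 190 x 45 mm (x, y, z), control deck on top along its -x side. From the deck's +x, +y corner a curved arm rises to a camera head (about 90 mm) that hangs 340 to 450 mm above the bench over the +x part of the base (x above 70 mm in its frame). Origin: centre of the base's underside.
- focus (a joint): Angle of the focus dial on the deck: 0 to 4.7 rad, growing as the dial turns clockwise seen from above; light friction (about 0.04 N m), stays where it is left. It can be turned either way.
- focus_grip (a point): On the focus dial's vertical axis, 74 mm above the bench, at the height to grip. The dial is a black disc of 60 mm diameter (top 56 mm above the bench) with an upright bar grip 46 long and 14 mm wide on it (top 82 mm above the bench), which lies along the white pointer line. The x axis of this point runs along the bar towards the pointer.
- focus_pointer (a point): Outer end of the dial's white pointer line, on the rim of the disc 30 mm from the dial's axis, 56 mm above the bench.
- index: White ring around the dial, 82 mm across and flat on the deck, with one red mark; it is fixed. Origin: on the dial's axis; its x axis points to the red mark. The mark can stand at another angle in every start.
- index_mark (a point): The red mark on the ring, 36 mm from the dial's axis.
- capture (a joint): Travel of the green capture button: 0 released, 0.006 m fully down; a spring brings it back; fully down takes about 5 N.
- capture_top (a point): Centre of the top of the green button (24 mm diameter, about 18 mm above the deck, 63 mm above the bench), pressed straight down; 97 mm from the dial's axis.
- dish: Steel parts dish, 90 mm across, 28 mm high, a bystander. Origin: centre of its underside.
- notebook: Spiral notebook 110 x 150 x 12 mm, a bystander. Origin: centre of its underside.
- oiler: White oil bottle, 48 mm diameter, 130 mm high, a bystander. Origin: centre of its underside.

How it is judged (in metres and radians):
On the way, in this order (a step that is already met when the one before it is completed fails the run):
1. every cylinder lies in a groove with its cap over the pad side, the scale bar lies on the pad and the dial's pointer is at the red mark (x of cyl1_mid in the frame of cradle between -0.016 and 0.016 m and z of cyl1_mid in the frame of cradle between 0.044 and 0.056 m and angle between the z axis of each of cyl1, cyl2, cyl3, cyl4 and the x axis of cradle, either way round below 0.14 rad and x of each of cyl1, cyl2, cyl3, cyl4 in the frame of cradle below -0.04 m and x of cyl2_mid in the frame of cradle between -0.016 and 0.016 m and z of cyl2_mid in the frame of cradle between 0.044 and 0.056 m and x of cyl3_mid in the frame of cradle between -0.016 and 0.016 m and z of cyl3_mid in the frame of cradle between 0.044 and 0.056 m and x of cyl4_mid in the frame of cradle between -0.016 and 0.016 m and z of cyl4_mid in the frame of cradle between 0.044 and 0.056 m and x of scale_bar in the frame of cradle between -0.151 and -0.125 m and y of scale_bar in the frame of cradle between -0.03 and 0.03 m and z of scale_bar in the frame of cradle between 0.005 and 0.015 m and angle between the x axis of scale_bar and the y axis of cradle, either way round below 0.15 rad and y of focus_pointer in the frame of index between -0.0036 and 0.0036 m and x of focus_pointer in the frame of index above 0.02 m), for 0.2 s.
2. with all that in place, the capture button is pressed fully down (all of step 1 and value of joint capture above 0.0045 m), for 0.05 s.
At the end, for the whole second after the job is handed in: All cylinders lie in grooves, caps on the pad side (axis height within 6 mm, direction 8 degrees, 16 mm lengthwise); scale bar flat on the pad (13 mm across, 30 mm along, 8 degrees); dial pointer within 3.6 mm (7 degrees) of the red mark; capture pressed after that and up again; all at rest (all of step 1 and linear speed of each of cyl1, cyl2, cyl3, cyl4, scale_bar below 0.02 m/s and value of joint capture below 0.002 m); the robot touches nothing.
It fails at once if the dish is pushed more than 40 mm (distance of dish from where it was at the start of the episode above 0.04 m).
It fails at once if the notebook is pushed more than 40 mm (distance of notebook from where it was at the start of the episode above 0.04 m).
It fails at once if the oiler is pushed more than 40 mm (distance of oiler from where it was at the start of the episode above 0.04 m).
Of cyl1, cyl2, cyl3, cyl4 only 2 to 4 are there at a start; the rules pass over those that are not, and their reading is None.
At some moment in a run one of cyl1, cyl2, cyl3, cyl4 may be knocked a few centimetres aside while the robot is not near it.
Once in a run the grip may slacken for a moment while it holds something.
It also fails if it takes over 210 s, if anything falls off the work surface, if the arm or the gripper's body presses on something with over 40 N, if the wrist force passes 120 N, or if a joint passes its speed limit or range.

## Working session

There is one attempt and no reset: what is moved stays moved. The work goes in short steps, Python scripts to look and compute and a tool call to move; the robot and the scene stay as the last step left them, time stands still between calls to the robot, and variables do not carry over. Pictures are saved under pics/ and viewed, about 12 in all and at most 16, crops included, and the job is handed in when it is done.

Besides the shell and the picture viewer there is one more tool, called after ">>>" by a JSON object that holds its "name" and its "arguments". step_arm: Moves the arm, as the interface text tells. Its arguments: {"type":"object","properties":{"increments":{"type":"array","items":{"type":"object","properties":{"tx":{"type":"number"},"ty":{"type":"number"},"tz":{"type":"number"},"ax":{"type":"number"},"ay":{"type":"number"},"az":{"type":"number"},"claw":{"type":"number"}}}},"newtons":{"type":"number"}},"required":["increments"]}

```bash
mkdir -p pics; cat > h.py <<'E'
import numpy as np, cv2
from plant import r, optics
def cap(n,f=None):
    c=optics.capture(n)
    if f: cv2.imwrite('pics/'+f,c['image'])
    np.savez('last_%s.npz'%n,**c)
    return c
def last(n): return dict(np.load('last_%s.npz'%n))
def px(c,u,v,z=None):
    """pixel -> world; z: intersect with plane z, else depth"""
    ray=np.array([(u-c['cx'])/c['fx'],(v-c['cy'])/c['fy'],1.])
    o=-c['R'].T@c['t']; d=c['R'].T@ray
    if z is None: s=np.median(c['depth'][int(v)-1:int(v)+2,int(u)-1:int(u)+2])
    else: s=(z-o[2])/d[2]
    return o+s*d
def proj(c,X):
    p=c['R']@np.array(X)+c['t']; return p[0]/p[2]*c['fx']+c['cx'],p[1]/p[2]*c['fy']+c['cy']
E
python3 - <<'E'
from h import *
cap('top','top0.png');cap('scene','scene0.png')
print(r.get_state())
c=last('top');print(-c['R'].T@c['t'],c['R'])
E
```

```text
{'time_s': 0.1, 'joints': array([-4.97837503e+01,  2.05862771e+01,  6.38929039e-01, -1.66629336e-02,
       -7.01338547e+01, -1.65052409e+01]), 'qd': array([ 0.00966184, -0.08001501,  0.01383423,  0.04484369,  0.01561901,
        0.00401401]), 'joint_torque': array([-1.74162797e-03, -5.84163845e+01,  2.93750507e+01,  7.01556623e+00,
        1.01876157e-02, -4.67222139e-05]), 'tcp_pos': array([ 0.27123112, -0.61767581,  0.2447309 ]), 'eef_rot': array([ 1.79917693e+02, -8.05231245e-03, -1.56294659e+02]), 'contact_force': array([-0.37027241, -0.89375705,  0.81268924]), 'moment': array([0.02550863, 0.02507465, 0.02223125]), 'gripper_width': 0.0873871719714563}
[0.45081958 0.03070236 1.24578614] [[ 0.01166061 -0.99992478 -0.00380236]
 [-0.98919463 -0.01097955 -0.14619654]
 [ 0.1461438   0.00546602 -0.98924826]]
```

View pics/top0.png

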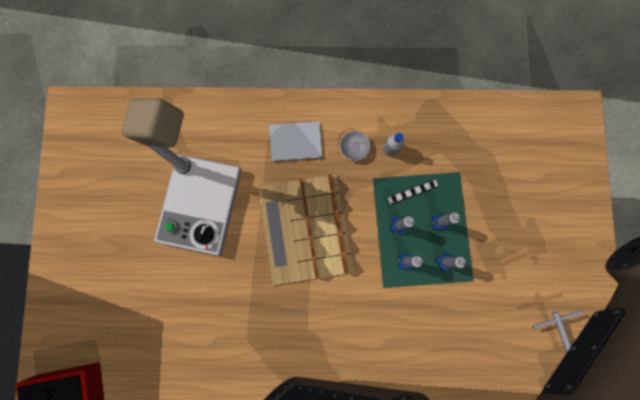

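View pics/scene0.png

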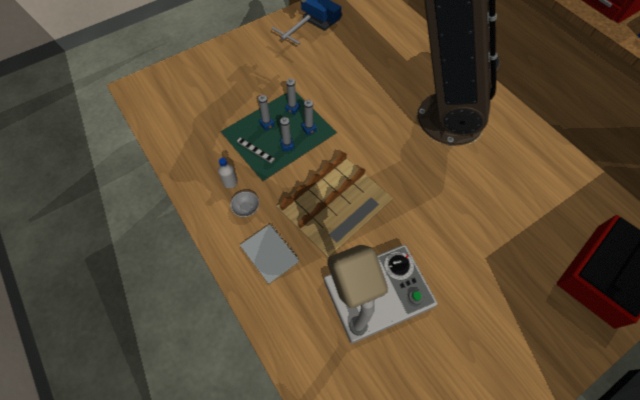

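Top view: four cylinders on the mat (rod tops near (409,222),(455,217),(417,262),(461,262)), the scale bar at (413,191), the cradle at (308,230) with its pad on the left, the doccam at (200,205) with the dial at (204,235) and the green button at (172,227).

```bash
python3 - <<'E'
from h import *
im=last('top')['image']
a=cv2.resize(im[165:295,255:485],None,fx=3.45,fy=3.45,interpolation=cv2.INTER_CUBIC)
cv2.imwrite('pics/cropA.png',a)
b=cv2.resize(im[200:260,150:230],None,fx=8,fy=8,interpolation=cv2.INTER_CUBIC)
cv2.imwrite('pics/cropB.png',b)
E
```

```text
(no output)
```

View pics/cropA.png

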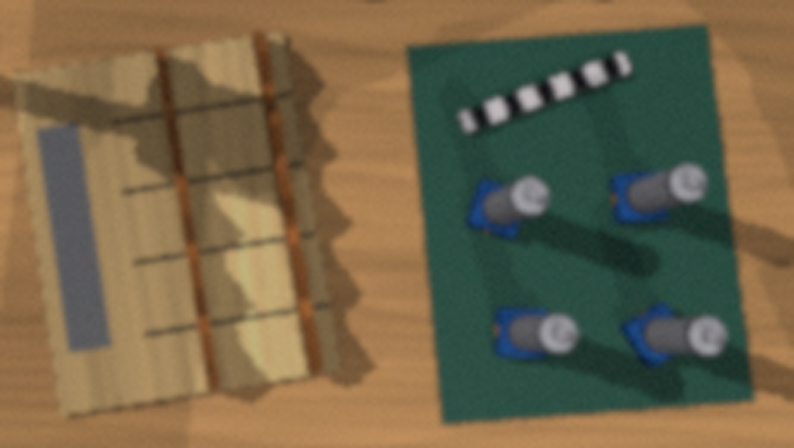

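View pics/cropB.png

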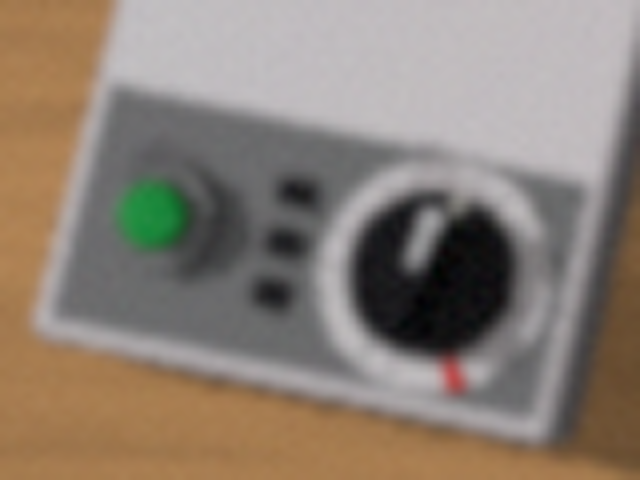

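Crop A shows the barrel tops at (530,195),(690,183),(560,333),(708,336), the bar ends at (468,120)/(624,65), and the groove lines. Crop B shows the dial at about (433,275) with the red mark at (454,376), the pointer toward (425–460,200–240), and the button at (152,215).

```bash
python3 - <<'E'
from h import *
np.set_printoptions(precision=4,suppress=True)
c=last('top')
A=lambda u,v,z:px(c,255+u/3.45-.5+.5/3.45,165+v/3.45-.5+.5/3.45,z)
B=lambda u,v,z:px(c,150+u/8-.45,200+v/8-.45,z)
for n,(u,v) in dict(a=(531,195),b=(690,183),c=(560,333),d=(708,336)).items(): print(n,A(u,v,.145))
e1,e2=A(466,121,.013),A(626,64,.013); print('bar',(e1+e2)/2,np.degrees(np.arctan2(*(e2-e1)[[1,0]])),np.linalg.norm(e2-e1))
p=[A(58,238-0,.011)]
q=[A(*k,.010) for k in((57,127),(86,350))]
print('pad',A(73,238,.010),q)
for k in [((112,121),(292,94)),((122,192),(302,165)),((135,263),(316,235)),((147,334),(330,304))]:
    l=[A(*t,.010) for t in k]; print('line',l,np.degrees(np.arctan2(*(l[0]-l[1])[[1,0]])))
print('corners',[A(*k,.010) for k in((14,75),(68,415),(290,35))])
print('dial',B(435,275,.050),'mark',B(454,376,.045),'ptr',B(462,198,.056),B(415,268,.082),B(432,212,.082),'btn',B(152,215,.063))
E
```

```text
a [ 0.5532 -0.2189  0.145 ]
b [ 0.5636 -0.3383  0.145 ]
c [ 0.4511 -0.2381  0.145 ]
d [ 0.4502 -0.3473  0.145 ]
bar [ 0.6529 -0.2636  0.013 ] -69.73623571584528 0.14576706372956702
pad [0.5253 0.1352 0.01  ] [array([0.6191, 0.151 , 0.01  ]), array([0.4326, 0.1223, 0.01  ])]
line [array([0.6248, 0.1044, 0.01  ]), array([ 0.6497, -0.0483,  0.01  ])] 99.26050968364493
line [array([0.5644, 0.0948, 0.01  ]), array([ 0.589 , -0.0568,  0.01  ])] 99.20969223888517
line [array([0.505 , 0.0829, 0.01  ]), array([ 0.5301, -0.0686,  0.01  ])] 99.42158422390408
line [array([0.4464, 0.0719, 0.01  ]), array([ 0.4729, -0.0802,  0.01  ])] 99.88146612745172
corners [array([0.6635, 0.1888, 0.01  ]), array([0.3796, 0.136 , 0.01  ]), array([ 0.7008, -0.0465,  0.01  ])]
dial [0.5197 0.3333 0.05  ] mark [0.4848 0.3262 0.045 ] ptr [0.5464 0.3237 0.056 ] [0.5202 0.3322 0.082 ] [0.5394 0.3273 0.082 ] btn [0.5387 0.4295 0.063 ]
```

>>> {"name": "step_arm", "arguments": {"increments": [{"tx": 26.8,"ty": 24.2,"tz": 4,"az": 3.8,"claw": 0.3},{"tx": 26.8,"ty": 24.2,"tz": 4,"az": 3.8},{"tx": 26.8,"ty": 24.2,"tz": 4,"az": 3.8},{"tx": 26.8,"ty": 24.2,"tz": 4,"az": 3.8},{"tx": 26.8,"ty": 24.2,"tz": 4,"az": 3.8},{"tx": 26.8,"ty": 24.2,"tz": 4,"az": 3.8},{"tx": 26.8,"ty": 24.2,"tz": 4,"az": 3.8},{"tx": 26.8,"ty": 24.2,"tz": 4,"az": 3.8},{"tx": 26.8,"ty": 24.2,"tz": 4,"az": 3.8},{"tx": 26.8,"ty": 24.2,"tz": 4,"az": 3.8}], "newtons": 45}}

```text
$.increments[0]: bad value
```

>>> {"name": "step_arm", "arguments": {"increments": [{"ty": 24.2,"tz": 4,"az": 3.8},{"ty": 24.2,"tz": 4,"az": 3.8},{"ty": 24.2,"tz": 4,"az": 3.8},{"ty": 24.2,"tz": 4,"az": 3.8},{"ty": 24.2,"tz": 4,"az": 3.8},{"ty": 24.2,"tz": 4,"az": 3.8},{"ty": 24.2,"tz": 4,"az": 3.8},{"ty": 24.2,"tz": 4,"az": 3.8},{"ty": 24.2,"tz": 4,"az": 3.8},{"ty": 24.2,"tz": 4,"az": 3.8}]}}

```text
$.increments[0]: bad value
```

>>> {"name": "step_arm", "arguments": {"increments": [{"ax": -4.93,"ay": -0.82},{"ax": -4.93,"ay": -0.82},{"ax": -4.93,"ay": -0.82},{"ax": -4.93,"ay": -0.82},{"ax": -4.93,"ay": -0.82},{"ax": -4.93,"ay": -0.82},{"ax": -4.93,"ay": -0.82},{"ax": -4.93,"ay": -0.82},{"ax": -4.93,"ay": -0.82},{"ax": -4.93,"ay": -0.82},{"ax": -4.93,"ay": -0.82},{"ax": -4.93,"ay": -0.82}]}}

```text
$.increments[0]: bad value
```

>>> {"name": "step_arm", "arguments": {"increments": [{"tx": 22.3,"ty": 40.4,"tz": 6,"ax": 0,"ay": 0,"az": 6.3,"claw": 0.3},{"tx": 22.3,"ty": 40.4,"tz": 6,"ax": 0,"ay": 0,"az": 6.3,"claw": 0.3},{"tx": 22.3,"ty": 40.4,"tz": 6,"ax": 0,"ay": 0,"az": 6.3,"claw": 0.3},{"tx": 22.3,"ty": 40.4,"tz": 6,"ax": 0,"ay": 0,"az": 6.3,"claw": 0.3},{"tx": 22.3,"ty": 40.4,"tz": 6,"ax": 0,"ay": 0,"az": 6.3,"claw": 0.3},{"tx": 22.3,"ty": 40.4,"tz": 6,"ax": 0,"ay": 0,"az": 6.3,"claw": 0.3},{"tx": 22.3,"ty": 40.4,"tz": 6,"ax": 0,"ay": 0,"az": 6.3,"claw": 0.3},{"tx": 22.3,"ty": 40.4,"tz": 6,"ax": 0,"ay": 0,"az": 6.3,"claw": 0.3},{"tx": 22.3,"ty": 40.4,"tz": 6,"ax": 0,"ay": 0,"az": 6.3,"claw": 0.3},{"tx": 22.3,"ty": 40.4,"tz": 6,"ax": 0,"ay": 0,"az": 6.3,"claw": 0.3},{"tx": 22.3,"ty": 40.4,"tz": 6,"ax": 0,"ay": 0,"az": 6.3,"claw": 0.3},{"tx": 22.3,"ty": 40.4,"tz": 6,"ax": 0,"ay": 0,"az": 6.3,"claw": 0.3}], "newtons": 45}}

```text
time_s: 1.3
tcp_pos: [0.5394, -0.1313, 0.3178]
eef_rot: [180.0, 0.0, -80.4]
contact_force: [1.3, -0.8, 0.4]
gripper_width: 0.0566
```

>>> {"name": "step_arm", "arguments": {"increments": [{"tx": 0,"ty": 0,"tz": 0,"ax": -4.93,"ay": -0.82,"az": 0,"claw": 0.3},{"tx": 0,"ty": 0,"tz": 0,"ax": -4.93,"ay": -0.82,"az": 0,"claw": 0.3},{"tx": 0,"ty": 0,"tz": 0,"ax": -4.93,"ay": -0.82,"az": 0,"claw": 0.3},{"tx": 0,"ty": 0,"tz": 0,"ax": -4.93,"ay": -0.82,"az": 0,"claw": 0.3},{"tx": 0,"ty": 0,"tz": 0,"ax": -4.93,"ay": -0.82,"az": 0,"claw": 0.3},{"tx": 0,"ty": 0,"tz": 0,"ax": -4.93,"ay": -0.82,"az": 0,"claw": 0.3},{"tx": 0,"ty": 0,"tz": 0,"ax": -4.93,"ay": -0.82,"az": 0,"claw": 0.3},{"tx": 0,"ty": 0,"tz": 0,"ax": -4.93,"ay": -0.82,"az": 0,"claw": 0.3},{"tx": 0,"ty": 0,"tz": 0,"ax": -4.93,"ay": -0.82,"az": 0,"claw": 0.3},{"tx": 0,"ty": 0,"tz": 0,"ax": -4.93,"ay": -0.82,"az": 0,"claw": 0.3},{"tx": 0,"ty": 0,"tz": 0,"ax": -4.93,"ay": -0.82,"az": 0,"claw": 0.3},{"tx": 0,"ty": 0,"tz": 0,"ax": -4.93,"ay": -0.82,"az": 0,"claw": 0.3}]}}

```text
time_s: 2.5
tcp_pos: [0.539, -0.133, 0.3177]
eef_rot: [-179.7, -60.2, -80.8]
contact_force: [0.0, 0.5, 0.5]
gripper_width: 0.0568
```

```bash
python3 - <<'E'
from h import *
cap('top');c=cap('scene')
s=r.get_state();print({k:np.round(s[k],3) for k in('time_s','joints','tcp_pos','eef_rot')})
from scipy.spatial.transform import Rotation as R
print(R.from_euler('xyz',s['eef_rot'],degrees=True).as_matrix().round(3))
E
```

```text
{'time_s': np.float64(2.6), 'joints': array([ 31.802,  11.061, -44.765,  55.397, -76.965, -57.616]), 'tcp_pos': array([ 0.539, -0.133,  0.316]), 'eef_rot': array([179.685, -60.174, -80.266])}
[[ 0.084 -0.986  0.141]
 [-0.49  -0.164 -0.856]
 [ 0.868  0.003 -0.497]]
```

>>> {"name": "step_arm", "arguments": {"increments": [{"tx": 0,"ty": 0,"tz": -35,"ax": 0,"ay": 0,"az": 0,"claw": 0.3},{"tx": 0,"ty": 0,"tz": -35,"ax": 0,"ay": 0,"az": 0,"claw": 0.3},{"tx": 0,"ty": 0,"tz": -35,"ax": 0,"ay": 0,"az": 0,"claw": 0.3},{"tx": 0,"ty": 0,"tz": -35,"ax": 0,"ay": 0,"az": 0,"claw": 0.3},{"tx": 0,"ty": 0,"tz": -35,"ax": 0,"ay": 0,"az": 0,"claw": 0.3},{"tx": 2.8,"ty": -17.2,"tz": -9.6,"ax": 0,"ay": 0,"az": 0,"claw": 0.3},{"tx": 2.8,"ty": -17.2,"tz": -9.6,"ax": 0,"ay": 0,"az": 0,"claw": 0.3},{"tx": 2.8,"ty": -17.2,"tz": -9.6,"ax": 0,"ay": 0,"az": 0,"claw": 0.3},{"tx": 2.8,"ty": -17.2,"tz": -9.6,"ax": 0,"ay": 0,"az": 0,"claw": 0.3},{"tx": 2.8,"ty": -17.2,"tz": -9.6,"ax": 0,"ay": 0,"az": 0,"claw": 0.3},{"tx": 0,"ty": 0,"tz": 0,"ax": 0,"ay": 0,"az": 0,"claw": 0.3}]}}

```text
time_s: 3.7
tcp_pos: [0.5525, -0.2216, 0.0941]
eef_rot: [-179.9, -59.9, -81.0]
contact_force: [0.5, -0.3, -0.8]
gripper_width: 0.0571
```

```bash
python3 - <<'E'
from h import *
c=cap('scene')
im=c['image'];cv2.imwrite('pics/s1.png',cv2.resize(im[60:220,190:390],None,fx=3.5,fy=3.5,interpolation=cv2.INTER_CUBIC))
s=r.get_state();print({k:np.round(s[k],3) for k in('time_s','joints','tcp_pos','eef_rot')})
E
```

```text
{'time_s': np.float64(3.75), 'joints': array([ 11.175,  28.879, -57.611,  86.047, -60.102, -86.076]), 'tcp_pos': array([ 0.553, -0.221,  0.095]), 'eef_rot': array([-179.789,  -59.921,  -80.999])}
```

View pics/s1.png

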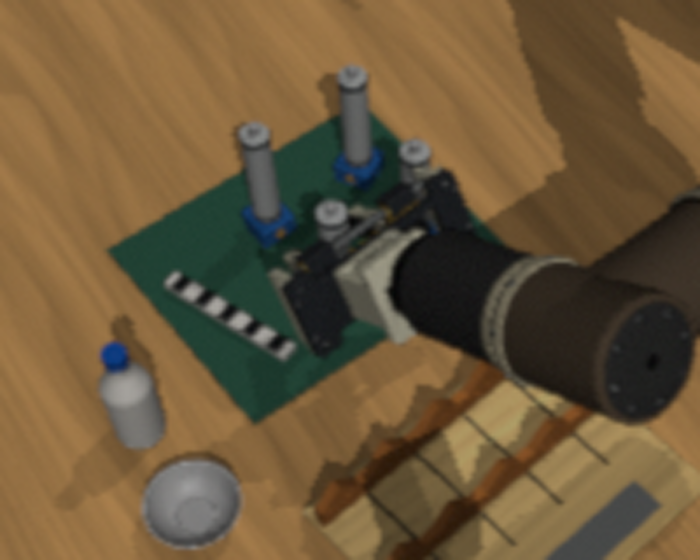

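The gripper is around cylinder a at (330,210), and its neighbours are clear.

>>> {"name": "step_arm", "arguments": {"increments": [{"tx": 0,"ty": 0,"tz": 0,"ax": 0,"ay": 0,"az": 0,"claw": -1},{"tx": 0,"ty": 0,"tz": 0,"ax": 0,"ay": 0,"az": 0,"claw": -1},{"tx": 0,"ty": 0,"tz": 0,"ax": 0,"ay": 0,"az": 0,"claw": -1},{"tx": 0,"ty": 0,"tz": 0,"ax": 0,"ay": 0,"az": 0,"claw": -1},{"tx": 0,"ty": 0,"tz": 0,"ax": 0,"ay": 0,"az": 0,"claw": -1},{"tx": 0,"ty": 0,"tz": 20,"ax": 0,"ay": 0,"az": 0,"claw": -1},{"tx": 0,"ty": 0,"tz": 20,"ax": 0,"ay": 0,"az": 0,"claw": -1},{"tx": 0,"ty": 0,"tz": 20,"ax": 0,"ay": 0,"az": 0,"claw": -1},{"tx": 0,"ty": 0,"tz": 20,"ax": 0,"ay": 0,"az": 0,"claw": -1},{"tx": 0,"ty": 0,"tz": 20,"ax": 0,"ay": 0,"az": 0,"claw": -1}]}}

```text
time_s: 4.75
tcp_pos: [0.5527, -0.2189, 0.1948]
eef_rot: [-179.9, -59.9, -80.7]
contact_force: [1.3, 0.1, -2.0]
gripper_width: 0.0267
```

```bash
python3 - <<'E'
from h import *
s=r.get_state();print({k:np.round(s[k],3) for k in('time_s','joints','tcp_pos','eef_rot','gripper_width')})
E
```

```text
{'time_s': np.float64(4.75), 'joints': array([ 15.449,  19.201, -54.352,  75.112, -62.926, -71.651]), 'tcp_pos': array([ 0.553, -0.219,  0.195]), 'eef_rot': array([-179.852,  -59.915,  -80.728]), 'gripper_width': np.float64(0.027)}
```

>>> {"name": "step_arm", "arguments": {"increments": [{"tx": 7.3,"ty": 18.7,"tz": 0,"ax": 7.4,"ay": 1.22,"az": 0,"claw": -1},{"tx": 7.3,"ty": 18.7,"tz": 0,"ax": 7.4,"ay": 1.22,"az": 0,"claw": -1},{"tx": 7.3,"ty": 18.7,"tz": 0,"ax": 7.4,"ay": 1.22,"az": 0,"claw": -1},{"tx": 7.3,"ty": 18.7,"tz": 0,"ax": 7.4,"ay": 1.22,"az": 0,"claw": -1},{"tx": 7.3,"ty": 18.7,"tz": 0,"ax": 7.4,"ay": 1.22,"az": 0,"claw": -1},{"tx": 7.3,"ty": 18.7,"tz": 0,"ax": 7.4,"ay": 1.22,"az": 0,"claw": -1},{"tx": 7.3,"ty": 18.7,"tz": 0,"ax": 7.4,"ay": 1.22,"az": 0,"claw": -1},{"tx": 7.3,"ty": 18.7,"tz": 0,"ax": 7.4,"ay": 1.22,"az": 0,"claw": -1},{"tx": 7.3,"ty": 18.7,"tz": 0,"ax": 7.4,"ay": 1.22,"az": 0,"claw": -1},{"tx": 7.3,"ty": 18.7,"tz": 0,"ax": 7.4,"ay": 1.22,"az": 0,"claw": -1},{"tx": 7.3,"ty": 18.7,"tz": 0,"ax": 7.4,"ay": 1.22,"az": 0,"claw": -1},{"tx": 7.3,"ty": 18.7,"tz": 0,"ax": 7.4,"ay": 1.22,"az": 0,"claw": -1}]}}

```text
time_s: 5.95
tcp_pos: [0.6412, 0.0063, 0.1952]
eef_rot: [-179.9, 30.3, -80.6]
contact_force: [-0.6, -0.4, -4.0]
gripper_width: 0.0273
```

```bash
python3 - <<'E'
from h import *
c=cap('scene')
im=c['image'];cv2.imwrite('pics/s2.png',cv2.resize(im[60:260,210:410],None,fx=3,fy=3,interpolation=cv2.INTER_CUBIC))
s=r.get_state();print({k:np.round(s[k],3) for k in('time_s','joints','tcp_pos','eef_rot','gripper_width')})
E
```

```text
{'time_s': np.float64(6.0), 'joints': array([ -0.899,  26.072,   7.857, -30.903, -79.527,  17.896]), 'tcp_pos': array([0.641, 0.007, 0.193]), 'eef_rot': array([179.892,  30.875, -80.886]), 'gripper_width': np.float64(0.027)}
```

View pics/s2.png

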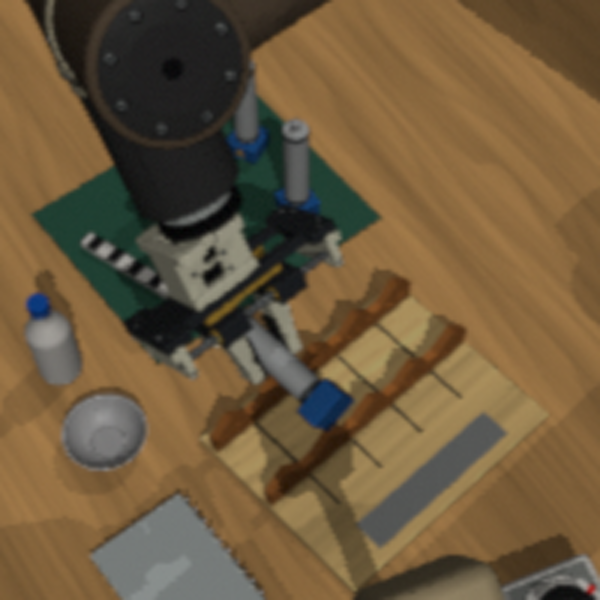

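The cylinder is held roughly horizontal, with the blue cap at (325,405), towards the pad. I'll check its level using depth.

```bash
python3 - <<'E'
from h import *
c=last('scene')
m=cv2.inRange(cv2.cvtColor(c['image'],cv2.COLOR_BGR2HSV),(105,120,40),(125,255,255));m[:,:300]=0;m[:180]=0;m[220:]=0;m[:,345:]=0
P=np.array([px(c,u,v) for v,u in np.argwhere(m)])
print(len(P),np.percentile(P,[5,50,95],axis=0).round(3))
for u,v in ((285,362),(295,375),(275,350)): print(px(c,210+u/3,60+v/3))
E
```

```text
169 [[0.618 0.074 0.192]
 [0.634 0.091 0.209]
 [0.65  0.098 0.219]]
[0.6382293  0.03343819 0.20611459]
[0.63830765 0.05002663 0.20675872]
[0.63880141 0.01765934 0.20573252]
```

>>> {"name": "step_arm", "arguments": {"increments": [{"tx": 0,"ty": 0,"tz": -32,"ax": 0,"ay": 0,"az": 0,"claw": -1},{"tx": 0,"ty": 0,"tz": -32,"ax": 0,"ay": 0,"az": 0,"claw": -1},{"tx": 0,"ty": 0,"tz": -32,"ax": 0,"ay": 0,"az": 0,"claw": -1},{"tx": 0,"ty": 0,"tz": -22,"ax": 0,"ay": 0,"az": 0,"claw": -1},{"tx": 0,"ty": 0,"tz": -15,"ax": 0,"ay": 0,"az": 0,"claw": -1},{"tx": 0,"ty": 0,"tz": -10,"ax": 0,"ay": 0,"az": 0,"claw": -1},{"tx": 0,"ty": 0,"tz": 0,"ax": 0,"ay": 0,"az": 0,"claw": -1}]}}

```text
time_s: 6.7
tcp_pos: [0.6406, 0.0052, 0.0515]
eef_rot: [180.0, 30.0, -80.7]
contact_force: [0.1, 0.9, -1.8]
gripper_width: 0.027
```

>>> {"name": "step_arm", "arguments": {"increments": [{"tx": 0,"ty": 0,"tz": 0,"ax": 0,"ay": 0,"az": 0,"claw": 0},{"tx": 0,"ty": 0,"tz": 0,"ax": 0,"ay": 0,"az": 0,"claw": 0},{"tx": 0,"ty": 0,"tz": 0,"ax": 0,"ay": 0,"az": 0,"claw": 0},{"tx": 2,"ty": -15,"tz": 26,"ax": 0,"ay": 0,"az": 0,"claw": 0},{"tx": 3,"ty": -15,"tz": 26,"ax": 0,"ay": 0,"az": 0,"claw": 0},{"tx": 0,"ty": 0,"tz": 35,"ax": 0,"ay": 0,"az": 0,"claw": 0.3},{"tx": 0,"ty": 0,"tz": 35,"ax": 0,"ay": 0,"az": 0,"claw": 0.3},{"tx": 0,"ty": 0,"tz": 35,"ax": 0,"ay": 0,"az": 0,"claw": 0.3},{"tx": 0,"ty": 0,"tz": 35,"ax": 0,"ay": 0,"az": 0,"claw": 0.3},{"tx": 0,"ty": 0,"tz": 35,"ax": 0,"ay": 0,"az": 0,"claw": 0.3}]}}

```text
time_s: 7.7
tcp_pos: [0.6454, -0.0249, 0.2807]
eef_rot: [-179.9, 30.0, -80.7]
contact_force: [0.7, 0.4, 0.5]
gripper_width: 0.0569
```

```bash
python3 - <<'E'
from h import *
c=cap('top');im=c['image'];cv2.imwrite('pics/t2.png',cv2.resize(im[165:295,255:485],None,fx=3.45,fy=3.45,interpolation=cv2.INTER_CUBIC))
s=r.get_state();print({k:np.round(s[k],3) for k in('time_s','joints','tcp_pos','eef_rot','gripper_width')})
E
```

```text
{'time_s': np.float64(7.75), 'joints': array([ -2.94 ,  23.009,  15.475, -29.175, -88.989,  14.572]), 'tcp_pos': array([ 0.647, -0.026,  0.288]), 'eef_rot': array([-179.372,   29.793,  -80.426]), 'gripper_width': np.float64(0.057)}
```

View pics/t2.png

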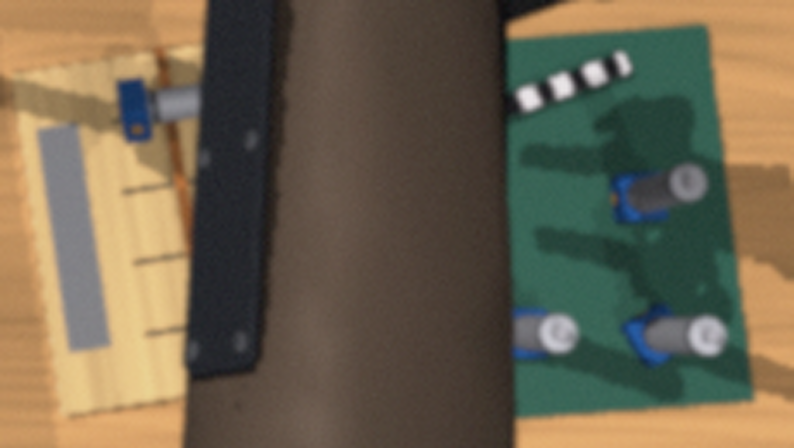

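>>> {"name": "step_arm", "arguments": {"increments": [{"tx": -12.6,"ty": -11.4,"tz": 0,"ax": -7.4,"ay": -1.22,"az": 0,"claw": 0.3},{"tx": -12.6,"ty": -11.4,"tz": 0,"ax": -7.4,"ay": -1.22,"az": 0,"claw": 0.3},{"tx": -12.6,"ty": -11.4,"tz": 0,"ax": -7.4,"ay": -1.22,"az": 0,"claw": 0.3},{"tx": -12.6,"ty": -11.4,"tz": 0,"ax": -7.4,"ay": -1.22,"az": 0,"claw": 0.3},{"tx": -12.6,"ty": -11.4,"tz": 0,"ax": -7.4,"ay": -1.22,"az": 0,"claw": 0.3},{"tx": -12.6,"ty": -11.4,"tz": 0,"ax": -7.4,"ay": -1.22,"az": 0,"claw": 0.3},{"tx": -12.6,"ty": -11.4,"tz": 0,"ax": -7.4,"ay": -1.22,"az": 0,"claw": 0.3},{"tx": -12.6,"ty": -11.4,"tz": 0,"ax": -7.4,"ay": -1.22,"az": 0,"claw": 0.3},{"tx": -12.6,"ty": -11.4,"tz": 0,"ax": -7.4,"ay": -1.22,"az": 0,"claw": 0.3},{"tx": -12.6,"ty": -11.4,"tz": 0,"ax": -7.4,"ay": -1.22,"az": 0,"claw": 0.3},{"tx": -12.6,"ty": -11.4,"tz": 0,"ax": -7.4,"ay": -1.22,"az": 0,"claw": 0.3},{"tx": -12.6,"ty": -11.4,"tz": 0,"ax": -7.4,"ay": -1.22,"az": 0,"claw": 0.3}]}}

```text
time_s: 8.95
tcp_pos: [0.4942, -0.1613, 0.2795]
eef_rot: [-179.4, -60.2, -81.0]
contact_force: [-0.0, -0.5, -0.4]
gripper_width: 0.0568
```

>>> {"name": "step_arm", "arguments": {"increments": [{"tx": 0,"ty": 0,"tz": -17,"ax": 0,"ay": 0,"az": -4.9,"claw": 0.3},{"tx": 0,"ty": 0,"tz": -17,"ax": 0,"ay": 0,"az": -4.9,"claw": 0.3},{"tx": 0,"ty": 0,"tz": -17,"ax": 0,"ay": 0,"az": -4.9,"claw": 0.3},{"tx": 0,"ty": 0,"tz": -17,"ax": 0,"ay": 0,"az": -4.9,"claw": 0.3},{"tx": 0,"ty": 0,"tz": -17,"ax": 0,"ay": 0,"az": -4.9,"claw": 0.3},{"tx": 0,"ty": 0,"tz": -17,"ax": 0,"ay": 0,"az": -4.9,"claw": 0.3},{"tx": 0,"ty": 0,"tz": -17,"ax": 0,"ay": 0,"az": -4.9,"claw": 0.3},{"tx": 0,"ty": 0,"tz": -17,"ax": 0,"ay": 0,"az": -4.9,"claw": 0.3},{"tx": 0,"ty": 0,"tz": 0,"ax": 0,"ay": 0,"az": 0,"claw": 0.3}]}}

```text
time_s: 9.85
tcp_pos: [0.4949, -0.1619, 0.1405]
eef_rot: [-179.9, -60.0, -120.1]
contact_force: [-0.4, -0.1, 0.3]
gripper_width: 0.057
```

```bash
cat >> h.py <<'E'
O=np.array([.550,-.0005]);UX=np.array([np.cos(np.radians(-80.6)),np.sin(np.radians(-80.6))]);UY=np.array([-UX[1],UX[0]])
def st():
    s=r.get_state();print({k:np.round(s[k],3).tolist() for k in('time_s','joints','tcp_pos','eef_rot','gripper_width')})
def cloud(c):
    v,u=np.mgrid[0:400,0:640];z=c['depth'];p=np.stack([(u-c['cx'])/c['fx']*z,(v-c['cy'])/c['fy']*z,z],-1)-c['t']
    return p@c['R']
def tops(c):
    """standing cylinder barrel tops (z~.143) over mat area"""
    P=cloud(c);m=(P[...,2]>.13)&(P[...,2]<.165)&(P[...,0]>.36)&(P[...,0]<.63)&(P[...,1]<-.1)&(P[...,1]>-.5)&(c['depth']>0)
    n,l,s,_=cv2.connectedComponentsWithStats(m.astype(np.uint8))
    for i in range(1,n):
        if s[i,4]>15: print('top',P[l==i].mean(0).round(4),np.ptp(P[l==i],axis=0).round(3),s[i,4])
def caps(c):
    P=cloud(c);m=cv2.inRange(cv2.cvtColor(c['image'],cv2.COLOR_BGR2HSV),(105,120,40),(125,255,255))
    n,l,s,_=cv2.connectedComponentsWithStats(m)
    for i in range(1,n):
        if s[i,4]>30:
            p=np.median(P[l==i],0);q=p[:2]-O;print('cap',p.round(3),'cradle',(q@UX).round(3),(q@UY).round(3),s[i,4])
E
python3 - <<'E'
from h import *
st()
c=cap('top');tops(c);caps(c)
print('initial');tops
E
```

```text
{'time_s': 9.85, 'joints': [23.808, 34.938, -28.81, 31.099, -81.999, -74.764], 'tcp_pos': [0.495, -0.162, 0.141], 'eef_rot': [-179.899, -60.008, -120.111], 'gripper_width': 0.057}
top [ 0.613  -0.1209  0.1593] [0.023 0.017 0.013] 30
top [ 0.5625 -0.3334  0.1436] [0.026 0.028 0.027] 107
top [ 0.5267 -0.175   0.1528] [0.035 0.047 0.034] 122
top [ 0.4626 -0.1407  0.1538] [0.03  0.041 0.03 ] 101
top [ 0.45   -0.2342  0.1442] [0.028 0.028 0.023] 108
top [ 0.4499 -0.3435  0.1439] [0.025 0.027 0.025] 113
cap [ 0.781 -0.199  0.131] cradle 0.234 0.196 46
cap [ 0.555 -0.324  0.027] cradle 0.32 -0.047 92
cap [ 0.452 -0.336  0.028] cradle 0.315 -0.151 100
cap [ 0.448 -0.224  0.028] cradle 0.203 -0.137 76
cap [ 0.133 -0.688  0.094] cradle 0.61 -0.524 1200
initial
```

>>> {"name": "step_arm", "arguments": {"increments": [{"tx": -8.7,"ty": -15,"tz": -9.4,"ax": 0,"ay": 0,"az": 0,"claw": 0.3},{"tx": -8.7,"ty": -15,"tz": -9.4,"ax": 0,"ay": 0,"az": 0,"claw": 0.3},{"tx": -8.7,"ty": -15,"tz": -9.4,"ax": 0,"ay": 0,"az": 0,"claw": 0.3},{"tx": -8.7,"ty": -15,"tz": -9.4,"ax": 0,"ay": 0,"az": 0,"claw": 0.3},{"tx": -8.7,"ty": -15,"tz": -9.4,"ax": 0,"ay": 0,"az": 0,"claw": 0.3},{"tx": 0,"ty": 0,"tz": 0,"ax": 0,"ay": 0,"az": 0,"claw": -1},{"tx": 0,"ty": 0,"tz": 0,"ax": 0,"ay": 0,"az": 0,"claw": -1},{"tx": 0,"ty": 0,"tz": 0,"ax": 0,"ay": 0,"az": 0,"claw": -1},{"tx": 0,"ty": 0,"tz": 0,"ax": 0,"ay": 0,"az": 0,"claw": -1},{"tx": 0,"ty": 0,"tz": 0,"ax": 0,"ay": 0,"az": 0,"claw": -1},{"tx": 0,"ty": 0,"tz": 0,"ax": 0,"ay": 0,"az": 0,"claw": -1}]}}

```text
time_s: 11.0
tcp_pos: [0.4514, -0.2363, 0.096]
eef_rot: [-179.7, -60.0, -120.0]
contact_force: [0.5, 1.4, 4.4]
gripper_width: 0.027
```

>>> {"name": "step_arm", "arguments": {"increments": [{"tx": 0,"ty": 0,"tz": 10,"ax": 0,"ay": 0,"az": 0,"claw": -1},{"tx": 0,"ty": 0,"tz": 25,"ax": 0,"ay": 0,"az": 0,"claw": -1},{"tx": 0,"ty": 0,"tz": 25,"ax": 0,"ay": 0,"az": 0,"claw": -1},{"tx": 0,"ty": 0,"tz": 25,"ax": 0,"ay": 0,"az": 0,"claw": -1},{"tx": 0,"ty": 0,"tz": 25,"ax": 0,"ay": 0,"az": 0,"claw": -1},{"tx": 0,"ty": 0,"tz": 0,"ax": 0,"ay": 0,"az": 0,"claw": -1}]}}

```text
time_s: 11.6
tcp_pos: [0.4518, -0.2363, 0.2079]
eef_rot: [-179.4, -59.7, -120.3]
contact_force: [-0.4, 0.1, -3.3]
gripper_width: 0.027
```

>>> {"name": "step_arm", "arguments": {"increments": [{"tx": 3,"ty": 9,"tz": 0,"ax": 0,"ay": 0,"az": 4.9,"claw": -1},{"tx": 3,"ty": 9,"tz": 0,"ax": 0,"ay": 0,"az": 4.9,"claw": -1},{"tx": 3,"ty": 9,"tz": 0,"ax": 0,"ay": 0,"az": 4.9,"claw": -1},{"tx": 3,"ty": 9,"tz": 0,"ax": 0,"ay": 0,"az": 4.9,"claw": -1},{"tx": 3,"ty": 9,"tz": 0,"ax": 0,"ay": 0,"az": 4.9,"claw": -1},{"tx": 3,"ty": 9,"tz": 0,"ax": 0,"ay": 0,"az": 4.9,"claw": -1},{"tx": 3,"ty": 9,"tz": 0,"ax": 0,"ay": 0,"az": 4.9,"claw": -1},{"tx": 3,"ty": 9,"tz": 0,"ax": 0,"ay": 0,"az": 4.9,"claw": -1}]}}

```text
time_s: 12.4
tcp_pos: [0.481, -0.1604, 0.2088]
eef_rot: [179.8, -59.7, -80.7]
contact_force: [9.9, -4.8, 2.2]
gripper_width: 0.0269
```

>>> {"name": "step_arm", "arguments": {"increments": [{"tx": 3.87,"ty": 12.5,"tz": 0,"ax": 7.4,"ay": 1.22,"az": 0,"claw": -1},{"tx": 3.87,"ty": 12.5,"tz": 0,"ax": 7.4,"ay": 1.22,"az": 0,"claw": -1},{"tx": 3.87,"ty": 12.5,"tz": 0,"ax": 7.4,"ay": 1.22,"az": 0,"claw": -1},{"tx": 3.87,"ty": 12.5,"tz": 0,"ax": 7.4,"ay": 1.22,"az": 0,"claw": -1},{"tx": 3.87,"ty": 12.5,"tz": 0,"ax": 7.4,"ay": 1.22,"az": 0,"claw": -1},{"tx": 3.87,"ty": 12.5,"tz": 0,"ax": 7.4,"ay": 1.22,"az": 0,"claw": -1},{"tx": 3.87,"ty": 12.5,"tz": 0,"ax": 7.4,"ay": 1.22,"az": 0,"claw": -1},{"tx": 3.87,"ty": 12.5,"tz": 0,"ax": 7.4,"ay": 1.22,"az": 0,"claw": -1},{"tx": 3.87,"ty": 12.5,"tz": 0,"ax": 7.4,"ay": 1.22,"az": 0,"claw": -1},{"tx": 3.87,"ty": 12.5,"tz": 0,"ax": 7.4,"ay": 1.22,"az": 0,"claw": -1},{"tx": 3.87,"ty": 12.5,"tz": 0,"ax": 7.4,"ay": 1.22,"az": 0,"claw": -1},{"tx": 3.87,"ty": 12.5,"tz": 0,"ax": 7.4,"ay": 1.22,"az": 0,"claw": -1}]}}

```text
time_s: 13.6
tcp_pos: [0.5279, -0.0105, 0.2096]
eef_rot: [179.6, 30.5, -80.7]
contact_force: [-0.3, 0.7, -4.5]
gripper_width: 0.0271
```

```bash
python3 - <<'E'
from h import *
st()
c=cap('scene');caps(c);c=cap('top');caps(c)
E
```

```text
{'time_s': 13.6, 'joints': [-2.489, 16.369, -4.667, -30.416, -78.088, 20.761], 'tcp_pos': [0.528, -0.01, 0.21], 'eef_rot': [179.629, 30.495, -80.674], 'gripper_width': 0.027}
cap [ 0.575 -0.324  0.025] cradle 0.323 -0.028 71
cap [ 0.786 -0.199  0.13 ] cradle 0.234 0.2 45
cap [0.525 0.075 0.22 ] cradle -0.079 -0.012 163
cap [0.635 0.087 0.066] cradle -0.073 0.098 115
cap [ 0.782 -0.199  0.131] cradle 0.234 0.196 46
cap [0.629 0.084 0.072] cradle -0.071 0.092 83
cap [0.516 0.069 0.226] cradle -0.074 -0.022 111
cap [ 0.546 -0.335  0.03 ] cradle 0.329 -0.058 39
cap [ 0.452 -0.334  0.029] cradle 0.313 -0.151 94
cap [ 0.133 -0.688  0.095] cradle 0.61 -0.524 1194
```

>>> {"name": "step_arm", "arguments": {"increments": [{"tx": -3,"ty": -2,"tz": -32,"ax": 0,"ay": 0,"az": 0,"claw": -1},{"tx": -3,"ty": -2,"tz": -32,"ax": 0,"ay": 0,"az": 0,"claw": -1},{"tx": 0,"ty": 0,"tz": -32,"ax": 0,"ay": 0,"az": 0,"claw": -1},{"tx": 0,"ty": 0,"tz": -10,"ax": 0,"ay": 0,"az": 0,"claw": -1},{"tx": 0,"ty": 0,"tz": 0,"ax": 0,"ay": 0,"az": 0,"claw": -1}]}}

```text
time_s: 14.2
tcp_pos: [0.5202, -0.0149, 0.102]
eef_rot: [179.3, 30.1, -80.8]
contact_force: [-0.7, 0.2, -3.3]
gripper_width: 0.0271
```

```bash
python3 - <<'E'
from h import *
st()
c=cap('scene');caps(c);c=cap('top');caps(c)
E
```

```text
{'time_s': 14.2, 'joints': [-2.98, 22.76, -10.879, -31.841, -67.614, 27.687], 'tcp_pos': [0.52, -0.015, 0.102], 'eef_rot': [179.274, 30.117, -80.822], 'gripper_width': 0.027}
cap [ 0.138 -0.679  0.083] cradle 0.602 -0.517 410
cap [ 0.576 -0.324  0.025] cradle 0.323 -0.027 71
cap [ 0.786 -0.199  0.129] cradle 0.234 0.2 45
cap [0.517 0.07  0.113] cradle -0.075 -0.021 135
cap [0.634 0.088 0.066] cradle -0.074 0.097 121
cap [ 0.782 -0.199  0.131] cradle 0.234 0.196 46
cap [0.629 0.084 0.07 ] cradle -0.071 0.092 87
cap [0.51  0.065 0.121] cradle -0.071 -0.029 92
cap [ 0.452 -0.336  0.027] cradle 0.315 -0.151 96
cap [ 0.132 -0.688  0.094] cradle 0.61 -0.524 1194
```

>>> {"name": "step_arm", "arguments": {"increments": [{"tx": 0,"ty": 0,"tz": -25,"ax": 0,"ay": 0,"az": 0,"claw": -1},{"tx": 0,"ty": 0,"tz": -15,"ax": 0,"ay": 0,"az": 0,"claw": -1},{"tx": 0,"ty": 0,"tz": -11,"ax": 0,"ay": 0,"az": 0,"claw": -1},{"tx": 0,"ty": 0,"tz": 0,"ax": 0,"ay": 0,"az": 0,"claw": -1},{"tx": 0,"ty": 0,"tz": 0,"ax": 0,"ay": 0,"az": 0,"claw": 0},{"tx": 0,"ty": 0,"tz": 0,"ax": 0,"ay": 0,"az": 0,"claw": 0},{"tx": 0,"ty": 0,"tz": 0,"ax": 0,"ay": 0,"az": 0,"claw": 0},{"tx": 2,"ty": -15,"tz": 26,"ax": 0,"ay": 0,"az": 0,"claw": 0},{"tx": 3,"ty": -15,"tz": 26,"ax": 0,"ay": 0,"az": 0,"claw": 0},{"tx": 0,"ty": 0,"tz": 42,"ax": 0,"ay": 0,"az": 0,"claw": 0.3},{"tx": 0,"ty": 0,"tz": 45,"ax": 0,"ay": 0,"az": 0,"claw": 0.3},{"tx": 0,"ty": 0,"tz": 45,"ax": 0,"ay": 0,"az": 0,"claw": 0.3}]}}

```text
time_s: 15.5
tcp_pos: [0.5261, -0.0453, 0.2382]
eef_rot: [179.5, 30.2, -80.8]
contact_force: [1.3, 0.5, 0.7]
gripper_width: 0.056
```

>>> {"name": "step_arm", "arguments": {"increments": [{"tx": 5.1,"ty": -17.4,"tz": 4,"ax": -7.4,"ay": -1.22,"az": 0,"claw": 0.3},{"tx": 5.1,"ty": -17.4,"tz": 4,"ax": -7.4,"ay": -1.22,"az": 0,"claw": 0.3},{"tx": 5.1,"ty": -17.4,"tz": 4,"ax": -7.4,"ay": -1.22,"az": 0,"claw": 0.3},{"tx": 5.1,"ty": -17.4,"tz": 4,"ax": -7.4,"ay": -1.22,"az": 0,"claw": 0.3},{"tx": 5.1,"ty": -17.4,"tz": 4,"ax": -7.4,"ay": -1.22,"az": 0,"claw": 0.3},{"tx": 5.1,"ty": -17.4,"tz": 0,"ax": -7.4,"ay": -1.22,"az": 0,"claw": 0.3},{"tx": 5.1,"ty": -17.4,"tz": 0,"ax": -7.4,"ay": -1.22,"az": 0,"claw": 0.3},{"tx": 5.1,"ty": -17.4,"tz": 0,"ax": -7.4,"ay": -1.22,"az": 0,"claw": 0.3},{"tx": 5.1,"ty": -17.4,"tz": 0,"ax": -7.4,"ay": -1.22,"az": 0,"claw": 0.3},{"tx": 5.1,"ty": -17.4,"tz": 0,"ax": -7.4,"ay": -1.22,"az": 0,"claw": 0.3},{"tx": 5.1,"ty": -17.4,"tz": 0,"ax": -7.4,"ay": -1.22,"az": 0,"claw": 0.3},{"tx": 5.1,"ty": -17.4,"tz": 0,"ax": -7.4,"ay": -1.22,"az": 0,"claw": 0.3}]}}

```text
time_s: 16.7
tcp_pos: [0.5883, -0.2533, 0.2572]
eef_rot: [-179.9, -60.1, -81.0]
contact_force: [0.3, -1.1, 0.4]
gripper_width: 0.0567
```

>>> {"name": "step_arm", "arguments": {"increments": [{"tx": 0,"ty": 0,"tz": 0,"ax": 0,"ay": 0,"az": -6.1,"claw": 0.3},{"tx": 0,"ty": 0,"tz": 0,"ax": 0,"ay": 0,"az": -6.1,"claw": 0.3},{"tx": 0,"ty": 0,"tz": 0,"ax": 0,"ay": 0,"az": -6.1,"claw": 0.3},{"tx": 0,"ty": 0,"tz": 0,"ax": 0,"ay": 0,"az": -6.1,"claw": 0.3},{"tx": 0,"ty": 0,"tz": 0,"ax": 0,"ay": 0,"az": 0,"claw": 0.3}]}}

```text
time_s: 17.2
tcp_pos: [0.5896, -0.2532, 0.2557]
eef_rot: [179.9, -59.8, -105.5]
contact_force: [1.1, 0.2, -0.9]
gripper_width: 0.0572
```

```bash
python3 - <<'E'
from h import *
st()
c=cap('top');caps(c);tops(c)
E
```

```text
{'time_s': 17.2, 'joints': [14.581, 27.521, -27.395, 49.153, -80.699, -59.713], 'tcp_pos': [0.59, -0.253, 0.256], 'eef_rot': [179.866, -59.785, -105.51], 'gripper_width': 0.057}
cap [ 0.782 -0.199  0.131] cradle 0.234 0.197 45
cap [ 0.549 -0.326  0.029] cradle 0.321 -0.055 50
cap [0.51  0.064 0.069] cradle -0.07 -0.029 88
cap [ 0.452 -0.336  0.028] cradle 0.315 -0.151 102
cap [ 0.132 -0.687  0.094] cradle 0.61 -0.524 1201
top [ 0.5626 -0.3333  0.1445] [0.027 0.028 0.027] 108
top [ 0.4501 -0.3436  0.144 ] [0.025 0.027 0.026] 111
```

>>> {"name": "step_arm", "arguments": {"increments": [{"tx": -1,"ty": 0,"tz": -37,"ax": 0,"ay": 0,"az": 0,"claw": 0.3},{"tx": -1,"ty": 0,"tz": -37,"ax": 0,"ay": 0,"az": 0,"claw": 0.3},{"tx": -1,"ty": 0,"tz": -37,"ax": 0,"ay": 0,"az": 0,"claw": 0.3},{"tx": -4.7,"ty": -16.8,"tz": -10,"ax": 0,"ay": 0,"az": 0,"claw": 0.3},{"tx": -4.7,"ty": -16.8,"tz": -10,"ax": 0,"ay": 0,"az": 0,"claw": 0.3},{"tx": -4.7,"ty": -16.8,"tz": -10,"ax": 0,"ay": 0,"az": 0,"claw": 0.3},{"tx": -4.7,"ty": -16.8,"tz": -10,"ax": 0,"ay": 0,"az": 0,"claw": 0.3},{"tx": -4.7,"ty": -16.8,"tz": -10,"ax": 0,"ay": 0,"az": 0,"claw": 0.3},{"tx": 0,"ty": 0,"tz": 0,"ax": 0,"ay": 0,"az": 0,"claw": 0.3}]}}

```text
time_s: 18.15
tcp_pos: [0.5585, -0.3395, 0.0945]
eef_rot: [179.5, -59.8, -105.1]
contact_force: [-0.3, -0.6, -0.2]
gripper_width: 0.0568
```

>>> {"name": "step_arm", "arguments": {"increments": [{"tx": 0,"ty": 0,"tz": 0,"ax": 0,"ay": 0,"az": 0,"claw": -1},{"tx": 0,"ty": 0,"tz": 0,"ax": 0,"ay": 0,"az": 0,"claw": -1},{"tx": 0,"ty": 0,"tz": 0,"ax": 0,"ay": 0,"az": 0,"claw": -1},{"tx": 0,"ty": 0,"tz": 0,"ax": 0,"ay": 0,"az": 0,"claw": -1},{"tx": 0,"ty": 0,"tz": 0,"ax": 0,"ay": 0,"az": 0,"claw": -1},{"tx": 0,"ty": 0,"tz": 10,"ax": 0,"ay": 0,"az": 0,"claw": -1},{"tx": 0,"ty": 0,"tz": 25,"ax": 0,"ay": 0,"az": 0,"claw": -1},{"tx": 0,"ty": 0,"tz": 25,"ax": 0,"ay": 0,"az": 0,"claw": -1},{"tx": 0,"ty": 0,"tz": 25,"ax": 0,"ay": 0,"az": 0,"claw": -1},{"tx": 0,"ty": 0,"tz": 25,"ax": 0,"ay": 0,"az": 0,"claw": -1},{"tx": 0,"ty": 0,"tz": 0,"ax": 0,"ay": 0,"az": 0,"claw": -1}]}}

```text
time_s: 19.25
tcp_pos: [0.5621, -0.3376, 0.2085]
eef_rot: [-179.7, -59.7, -105.7]
contact_force: [0.3, -0.2, -3.7]
gripper_width: 0.0269
```

>>> {"name": "step_arm", "arguments": {"increments": [{"tx": 1,"ty": 25,"tz": 0,"ax": 0,"ay": 0,"az": 6.1,"claw": -1},{"tx": 1,"ty": 25,"tz": 0,"ax": 0,"ay": 0,"az": 6.1,"claw": -1},{"tx": 1,"ty": 25,"tz": 0,"ax": 0,"ay": 0,"az": 6.1,"claw": -1},{"tx": 1,"ty": 25,"tz": 0,"ax": 0,"ay": 0,"az": 6.1,"claw": -1}]}}

```text
time_s: 19.65
tcp_pos: [0.5646, -0.2364, 0.2044]
eef_rot: [179.6, -59.8, -80.4]
contact_force: [0.3, -0.1, -1.8]
gripper_width: 0.027
```

>>> {"name": "step_arm", "arguments": {"increments": [{"tx": 1.3,"ty": 19.4,"tz": 0,"ax": 7.4,"ay": 1.22,"az": 0,"claw": -1},{"tx": 1.3,"ty": 19.4,"tz": 0,"ax": 7.4,"ay": 1.22,"az": 0,"claw": -1},{"tx": 1.3,"ty": 19.4,"tz": 0,"ax": 7.4,"ay": 1.22,"az": 0,"claw": -1},{"tx": 1.3,"ty": 19.4,"tz": 0,"ax": 7.4,"ay": 1.22,"az": 0,"claw": -1},{"tx": 1.3,"ty": 19.4,"tz": 0,"ax": 7.4,"ay": 1.22,"az": 0,"claw": -1},{"tx": 1.3,"ty": 19.4,"tz": 0,"ax": 7.4,"ay": 1.22,"az": 0,"claw": -1},{"tx": 1.3,"ty": 19.4,"tz": 0,"ax": 7.4,"ay": 1.22,"az": 0,"claw": -1},{"tx": 1.3,"ty": 19.4,"tz": 0,"ax": 7.4,"ay": 1.22,"az": 0,"claw": -1},{"tx": 1.3,"ty": 19.4,"tz": 0,"ax": 7.4,"ay": 1.22,"az": 0,"claw": -1},{"tx": 1.3,"ty": 19.4,"tz": 0,"ax": 7.4,"ay": 1.22,"az": 0,"claw": -1},{"tx": 1.3,"ty": 19.4,"tz": 0,"ax": 7.4,"ay": 1.22,"az": 0,"claw": -1},{"tx": 1.3,"ty": 19.4,"tz": 0,"ax": 7.4,"ay": 1.22,"az": 0,"claw": -1}]}}

```text
time_s: 20.85
tcp_pos: [0.581, -0.004, 0.2058]
eef_rot: [179.6, 30.5, -80.7]
contact_force: [-1.4, -0.0, -2.8]
gripper_width: 0.0274
```

```bash
python3 - <<'E'
from h import *
st()
c=cap('top');caps(c);tops(c);c=cap('scene');caps(c)
E
```

```text
{'time_s': 20.85, 'joints': [-1.674, 20.772, 1.285, -30.4, -79.057, 19.297], 'tcp_pos': [0.581, -0.004, 0.206], 'eef_rot': [179.614, 30.496, -80.662], 'gripper_width': 0.027}
cap [0.587 0.079 0.215] cradle -0.073 0.049 204
cap [0.511 0.066 0.073] cradle -0.072 -0.027 74
cap [ 0.45  -0.335  0.028] cradle 0.314 -0.154 99
cap [ 0.133 -0.688  0.094] cradle 0.61 -0.524 1193
top [ 0.4499 -0.3437  0.1442] [0.025 0.029 0.026] 111
cap [ 0.785 -0.198  0.13 ] cradle 0.233 0.2 45
cap [0.578 0.082 0.218] cradle -0.077 0.042 177
cap [0.519 0.069 0.065] cradle -0.073 -0.019 126
cap [0.634 0.087 0.067] cradle -0.073 0.097 116
```

>>> {"name": "step_arm", "arguments": {"increments": [{"tx": 0,"ty": 0,"tz": -34,"ax": 0,"ay": 0,"az": 0,"claw": -1},{"tx": 0,"ty": 0,"tz": -34,"ax": 0,"ay": 0,"az": 0,"claw": -1},{"tx": 0,"ty": 0,"tz": -34,"ax": 0,"ay": 0,"az": 0,"claw": -1},{"tx": 0,"ty": 0,"tz": -25,"ax": 0,"ay": 0,"az": 0,"claw": -1},{"tx": 0,"ty": 0,"tz": -16,"ax": 0,"ay": 0,"az": 0,"claw": -1},{"tx": 0,"ty": 0,"tz": -12,"ax": 0,"ay": 0,"az": 0,"claw": -1},{"tx": 0,"ty": 0,"tz": 0,"ax": 0,"ay": 0,"az": 0,"claw": -1}]}}

```text
time_s: 21.65
tcp_pos: [0.581, -0.0052, 0.0505]
eef_rot: [179.5, 30.1, -80.7]
contact_force: [-0.1, 0.4, -1.8]
gripper_width: 0.0271
```

>>> {"name": "step_arm", "arguments": {"increments": [{"tx": 0,"ty": 0,"tz": 0,"ax": 0,"ay": 0,"az": 0,"claw": -0.16},{"tx": 0,"ty": 0,"tz": 0,"ax": 0,"ay": 0,"az": 0,"claw": -0.16},{"tx": 0,"ty": 0,"tz": 0,"ax": 0,"ay": 0,"az": 0,"claw": -0.16},{"tx": 2,"ty": -12,"tz": 21,"ax": 0,"ay": 0,"az": 0,"claw": -0.16},{"tx": 2,"ty": -12,"tz": 21,"ax": 0,"ay": 0,"az": 0,"claw": -0.16},{"tx": 2,"ty": -12,"tz": 21,"ax": 0,"ay": 0,"az": 0,"claw": -0.16},{"tx": 0,"ty": 0,"tz": 40,"ax": 0,"ay": 0,"az": 0,"claw": 0.3},{"tx": 0,"ty": 0,"tz": 45,"ax": 0,"ay": 0,"az": 0,"claw": 0.3},{"tx": 0,"ty": 0,"tz": 45,"ax": 0,"ay": 0,"az": 0,"claw": 0.3},{"tx": 0,"ty": 0,"tz": 0,"ax": 0,"ay": 0,"az": 0,"claw": 0.3}]}}

```text
time_s: 22.65
tcp_pos: [0.5893, -0.0421, 0.2509]
eef_rot: [-179.7, 29.9, -80.3]
contact_force: [0.7, 0.4, 0.2]
gripper_width: 0.0564
```

```bash
python3 - <<'E'
from h import *
st()
c=cap('top');caps(c);tops(c);c=cap('scene');caps(c)
E
```

```text
{'time_s': 22.65, 'joints': [-4.686, 20.003, 6.097, -29.083, -84.649, 19.247], 'tcp_pos': [0.589, -0.042, 0.251], 'eef_rot': [-179.714, 29.885, -80.345], 'gripper_width': 0.056}
cap [0.629 0.084 0.071] cradle -0.071 0.092 80
cap [0.571 0.072 0.071] cradle -0.069 0.033 78
cap [0.512 0.064 0.071] cradle -0.07 -0.027 86
cap [ 0.452 -0.335  0.028] cradle 0.314 -0.151 91
cap [ 0.133 -0.688  0.094] cradle 0.61 -0.524 1199
top [ 0.4497 -0.3436  0.1441] [0.025 0.028 0.025] 112
cap [ 0.786 -0.199  0.129] cradle 0.234 0.2 45
cap [0.519 0.068 0.064] cradle -0.073 -0.019 127
cap [0.578 0.078 0.065] cradle -0.073 0.04 131
cap [0.635 0.086 0.067] cradle -0.072 0.098 112
```

>>> {"name": "step_arm", "arguments": {"increments": [{"tx": -7.8,"ty": -19.1,"tz": 0,"ax": -7.4,"ay": -1.22,"az": 0,"claw": 0.3},{"tx": -7.8,"ty": -19.1,"tz": 0,"ax": -7.4,"ay": -1.22,"az": 0,"claw": 0.3},{"tx": -7.8,"ty": -19.1,"tz": 0,"ax": -7.4,"ay": -1.22,"az": 0,"claw": 0.3},{"tx": -7.8,"ty": -19.1,"tz": 0,"ax": -7.4,"ay": -1.22,"az": 0,"claw": 0.3},{"tx": -7.8,"ty": -19.1,"tz": 0,"ax": -7.4,"ay": -1.22,"az": 0,"claw": 0.3},{"tx": -7.8,"ty": -19.1,"tz": 0,"ax": -7.4,"ay": -1.22,"az": 0,"claw": 0.3},{"tx": -7.8,"ty": -19.1,"tz": 0,"ax": -7.4,"ay": -1.22,"az": 0,"claw": 0.3},{"tx": -7.8,"ty": -19.1,"tz": 0,"ax": -7.4,"ay": -1.22,"az": 0,"claw": 0.3},{"tx": -7.8,"ty": -19.1,"tz": 0,"ax": -7.4,"ay": -1.22,"az": 0,"claw": 0.3},{"tx": -7.8,"ty": -19.1,"tz": 0,"ax": -7.4,"ay": -1.22,"az": 0,"claw": 0.3},{"tx": -7.8,"ty": -19.1,"tz": 0,"ax": -7.4,"ay": -1.22,"az": 0,"claw": 0.3},{"tx": -7.8,"ty": -19.1,"tz": 0,"ax": -7.4,"ay": -1.22,"az": 0,"claw": 0.3}]}}

```text
time_s: 23.95
tcp_pos: [0.4983, -0.2691, 0.246]
eef_rot: [179.8, -59.9, -81.0]
contact_force: [-38.2, -16.9, -41.8]
gripper_width: 0.0569
```

>>> {"name": "step_arm", "arguments": {"increments": [{"tx": 0,"ty": 0,"tz": -13,"ax": 0,"ay": 0,"az": -4.9,"claw": 0.3},{"tx": 0,"ty": 0,"tz": -13,"ax": 0,"ay": 0,"az": -4.9,"claw": 0.3},{"tx": 0,"ty": 0,"tz": -13,"ax": 0,"ay": 0,"az": -4.9,"claw": 0.3},{"tx": 0,"ty": 0,"tz": -13,"ax": 0,"ay": 0,"az": -4.9,"claw": 0.3},{"tx": 0,"ty": 0,"tz": -13,"ax": 0,"ay": 0,"az": -4.9,"claw": 0.3},{"tx": 0,"ty": 0,"tz": -13,"ax": 0,"ay": 0,"az": -4.9,"claw": 0.3},{"tx": 0,"ty": 0,"tz": -13,"ax": 0,"ay": 0,"az": -4.9,"claw": 0.3},{"tx": 0,"ty": 0,"tz": -13,"ax": 0,"ay": 0,"az": -4.9,"claw": 0.3},{"tx": 0,"ty": 0,"tz": 0,"ax": 0,"ay": 0,"az": 0,"claw": 0.3}]}}

```text
time_s: 24.85
tcp_pos: [0.4977, -0.2696, 0.1389]
eef_rot: [179.1, -59.8, -119.9]
contact_force: [-1.2, 0.2, -0.9]
gripper_width: 0.0567
```

```bash
python3 - <<'E'
from h import *
st()
c=cap('top');caps(c);tops(c)
E
```

```text
{'time_s': 24.85, 'joints': [12.63, 34.555, -31.693, 39.933, -77.264, -72.049], 'tcp_pos': [0.498, -0.27, 0.139], 'eef_rot': [179.065, -59.795, -119.866], 'gripper_width': 0.057}
cap [ 0.782 -0.198  0.132] cradle 0.233 0.197 45
cap [0.507 0.058 0.072] cradle -0.064 -0.032 51
cap [ 0.452 -0.335  0.028] cradle 0.314 -0.151 96
cap [ 0.132 -0.688  0.094] cradle 0.61 -0.524 1203
top [ 0.6158 -0.2305  0.158 ] [0.022 0.016 0.013] 35
top [ 0.529  -0.2831  0.1507] [0.034 0.045 0.034] 125
top [ 0.497  -0.1849  0.1562] [0.034 0.037 0.02 ] 72
top [ 0.4753 -0.1474  0.1596] [0.028 0.024 0.015] 45
top [ 0.4651 -0.249   0.1515] [0.027 0.042 0.034] 96
top [ 0.45   -0.3434  0.1442] [0.025 0.028 0.028] 112
```

>>> {"name": "step_arm", "arguments": {"increments": [{"tx": -9.3,"ty": -15.4,"tz": -9.2,"ax": 0,"ay": 0,"az": 0,"claw": 0.3},{"tx": -9.3,"ty": -15.4,"tz": -9.2,"ax": 0,"ay": 0,"az": 0,"claw": 0.3},{"tx": -9.3,"ty": -15.4,"tz": -9.2,"ax": 0,"ay": 0,"az": 0,"claw": 0.3},{"tx": -9.3,"ty": -15.4,"tz": -9.2,"ax": 0,"ay": 0,"az": 0,"claw": 0.3},{"tx": -9.3,"ty": -15.4,"tz": -9.2,"ax": 0,"ay": 0,"az": 0,"claw": 0.3},{"tx": 0,"ty": 0,"tz": 0,"ax": 0,"ay": 0,"az": 0,"claw": -1},{"tx": 0,"ty": 0,"tz": 0,"ax": 0,"ay": 0,"az": 0,"claw": -1},{"tx": 0,"ty": 0,"tz": 0,"ax": 0,"ay": 0,"az": 0,"claw": -1},{"tx": 0,"ty": 0,"tz": 0,"ax": 0,"ay": 0,"az": 0,"claw": -1},{"tx": 0,"ty": 0,"tz": 0,"ax": 0,"ay": 0,"az": 0,"claw": -1},{"tx": 0,"ty": 0,"tz": 0,"ax": 0,"ay": 0,"az": 0,"claw": -1}]}}

```text
time_s: 26.0
tcp_pos: [0.4516, -0.3461, 0.0961]
eef_rot: [179.5, -59.7, -120.0]
contact_force: [-0.1, 2.0, 3.5]
gripper_width: 0.0266
```

>>> {"name": "step_arm", "arguments": {"increments": [{"tx": 0,"ty": 0,"tz": 10,"ax": 0,"ay": 0,"az": 0,"claw": -1},{"tx": 0,"ty": 0,"tz": 25,"ax": 0,"ay": 0,"az": 0,"claw": -1},{"tx": 0,"ty": 0,"tz": 25,"ax": 0,"ay": 0,"az": 0,"claw": -1},{"tx": 0,"ty": 0,"tz": 25,"ax": 0,"ay": 0,"az": 0,"claw": -1},{"tx": 0,"ty": 0,"tz": 25,"ax": 0,"ay": 0,"az": 0,"claw": -1},{"tx": 0,"ty": 0,"tz": 0,"ax": 0,"ay": 0,"az": 0,"claw": -1}]}}

```text
time_s: 26.6
tcp_pos: [0.4522, -0.3462, 0.2085]
eef_rot: [179.9, -59.5, -120.4]
contact_force: [0.2, 0.2, -2.9]
gripper_width: 0.0271
```

>>> {"name": "step_arm", "arguments": {"increments": [{"tx": 0.5,"ty": 14,"tz": 0,"ax": 0,"ay": 0,"az": 4.9,"claw": -1},{"tx": 0.5,"ty": 14,"tz": 0,"ax": 0,"ay": 0,"az": 4.9,"claw": -1},{"tx": 0.5,"ty": 14,"tz": 0,"ax": 0,"ay": 0,"az": 4.9,"claw": -1},{"tx": 0.5,"ty": 14,"tz": 0,"ax": 0,"ay": 0,"az": 4.9,"claw": -1},{"tx": 0.5,"ty": 14,"tz": 0,"ax": 0,"ay": 0,"az": 4.9,"claw": -1},{"tx": 0.5,"ty": 14,"tz": 0,"ax": 0,"ay": 0,"az": 4.9,"claw": -1},{"tx": 0.5,"ty": 14,"tz": 0,"ax": 0,"ay": 0,"az": 4.9,"claw": -1},{"tx": 0.5,"ty": 14,"tz": 0,"ax": 0,"ay": 0,"az": 4.9,"claw": -1}]}}

```text
time_s: 27.4
tcp_pos: [0.4825, -0.2244, 0.2208]
eef_rot: [177.4, -58.9, -80.7]
contact_force: [0.1, 0.4, -3.4]
gripper_width: 0.0272
```

>>> {"name": "step_arm", "arguments": {"increments": [{"tx": 0.6,"ty": 17.5,"tz": 0,"ax": 7.4,"ay": 1.22,"az": 0,"claw": -1},{"tx": 0.6,"ty": 17.5,"tz": 0,"ax": 7.4,"ay": 1.22,"az": 0,"claw": -1},{"tx": 0.6,"ty": 17.5,"tz": 0,"ax": 7.4,"ay": 1.22,"az": 0,"claw": -1},{"tx": 0.6,"ty": 17.5,"tz": 0,"ax": 7.4,"ay": 1.22,"az": 0,"claw": -1},{"tx": 0.6,"ty": 17.5,"tz": 0,"ax": 7.4,"ay": 1.22,"az": 0,"claw": -1},{"tx": 0.6,"ty": 17.5,"tz": 0,"ax": 7.4,"ay": 1.22,"az": 0,"claw": -1},{"tx": 0.6,"ty": 17.5,"tz": 0,"ax": 7.4,"ay": 1.22,"az": 0,"claw": -1},{"tx": 0.6,"ty": 17.5,"tz": 0,"ax": 7.4,"ay": 1.22,"az": 0,"claw": -1},{"tx": 0.6,"ty": 17.5,"tz": 0,"ax": 7.4,"ay": 1.22,"az": 0,"claw": -1},{"tx": 0.6,"ty": 17.5,"tz": 0,"ax": 7.4,"ay": 1.22,"az": 0,"claw": -1},{"tx": 0.6,"ty": 17.5,"tz": 0,"ax": 7.4,"ay": 1.22,"az": 0,"claw": -1},{"tx": 0.6,"ty": 17.5,"tz": 0,"ax": 7.4,"ay": 1.22,"az": 0,"claw": -1}]}}

```text
time_s: 28.6
tcp_pos: [0.4899, -0.0144, 0.2214]
eef_rot: [177.3, 31.4, -80.7]
contact_force: [-0.3, 0.2, -4.6]
gripper_width: 0.0273
```

```bash
python3 - <<'E'
from h import *
st()
c=cap('top');caps(c);c=cap('scene');caps(c)
E
```

```text
{'time_s': 28.6, 'joints': [-3.187, 14.16, -6.574, -30.226, -81.115, 21.173], 'tcp_pos': [0.49, -0.014, 0.221], 'eef_rot': [177.334, 31.351, -80.702], 'gripper_width': 0.027}
cap [ 0.782 -0.199  0.131] cradle 0.234 0.196 46
cap [0.629 0.084 0.07 ] cradle -0.071 0.092 83
cap [0.571 0.073 0.07 ] cradle -0.069 0.032 79
cap [0.481 0.063 0.232] cradle -0.074 -0.058 207
cap [ 0.133 -0.688  0.094] cradle 0.61 -0.524 1197
cap [0.481 0.073 0.231] cradle -0.084 -0.056 131
cap [ 0.785 -0.199  0.129] cradle 0.234 0.2 45
cap [0.519 0.069 0.064] cradle -0.073 -0.02 126
cap [0.577 0.078 0.065] cradle -0.073 0.039 130
cap [0.634 0.088 0.067] cradle -0.073 0.097 117
```

>>> {"name": "step_arm", "arguments": {"increments": [{"tx": -14,"ty": -5,"tz": 0,"ax": -0.5,"ay": -1.25,"az": -0.7,"claw": -1},{"tx": -13.2,"ty": -4.7,"tz": 0,"ax": -0.5,"ay": -1.25,"az": -0.7,"claw": -1},{"tx": 0,"ty": 0,"tz": -35,"ax": 0,"ay": 0,"az": 0,"claw": -1},{"tx": 0,"ty": 0,"tz": -35,"ax": 0,"ay": 0,"az": 0,"claw": -1},{"tx": 0,"ty": 0,"tz": -35,"ax": 0,"ay": 0,"az": 0,"claw": -1},{"tx": 0,"ty": 0,"tz": -10,"ax": 0,"ay": 0,"az": 0,"claw": -1},{"tx": 0,"ty": 0,"tz": 0,"ax": 0,"ay": 0,"az": 0,"claw": -1}]}}

```text
time_s: 29.4
tcp_pos: [0.4613, -0.0249, 0.1049]
eef_rot: [179.7, 29.6, -80.9]
contact_force: [-0.1, 0.0, -2.7]
gripper_width: 0.0268
```

```bash
python3 - <<'E'
from h import *
st()
c=cap('top');caps(c);c=cap('scene');caps(c)
E
```

```text
{'time_s': 29.4, 'joints': [-4.192, 18.198, -17.631, -31.726, -65.656, 29.689], 'tcp_pos': [0.461, -0.025, 0.105], 'eef_rot': [179.659, 29.586, -80.888], 'gripper_width': 0.027}
cap [ 0.782 -0.199  0.131] cradle 0.234 0.196 46
cap [0.63  0.084 0.071] cradle -0.071 0.092 80
cap [0.571 0.073 0.07 ] cradle -0.069 0.033 78
cap [0.51  0.064 0.07 ] cradle -0.07 -0.029 87
cap [0.445 0.053 0.121] cradle -0.07 -0.094 96
cap [ 0.132 -0.689  0.095] cradle 0.611 -0.524 1189
cap [ 0.133 -0.671  0.081] cradle 0.593 -0.521 494
cap [ 0.785 -0.199  0.13 ] cradle 0.235 0.2 45
cap [0.457 0.061 0.117] cradle -0.076 -0.082 95
cap [0.518 0.068 0.063] cradle -0.073 -0.02 129
cap [0.577 0.078 0.065] cradle -0.073 0.04 128
cap [0.634 0.088 0.066] cradle -0.073 0.097 118
```

>>> {"name": "step_arm", "arguments": {"increments": [{"tx": 1.5,"ty": 0,"tz": -25,"ax": 0,"ay": 0,"az": 0,"claw": -1},{"tx": 0,"ty": 0,"tz": -17,"ax": 0,"ay": 0,"az": 0,"claw": -1},{"tx": 0,"ty": 0,"tz": -12,"ax": 0,"ay": 0,"az": 0,"claw": -1},{"tx": 0,"ty": 0,"tz": 0,"ax": 0,"ay": 0,"az": 0,"claw": -1},{"tx": 0,"ty": 0,"tz": 0,"ax": 0,"ay": 0,"az": 0,"claw": -0.16},{"tx": 0,"ty": 0,"tz": 0,"ax": 0,"ay": 0,"az": 0,"claw": -0.16},{"tx": 0,"ty": 0,"tz": 0,"ax": 0,"ay": 0,"az": 0,"claw": -0.16},{"tx": 2,"ty": -12,"tz": 21,"ax": 0,"ay": 0,"az": 0,"claw": -0.16},{"tx": 2,"ty": -12,"tz": 21,"ax": 0,"ay": 0,"az": 0,"claw": -0.16},{"tx": 2,"ty": -12,"tz": 21,"ax": 0,"ay": 0,"az": 0,"claw": -0.16},{"tx": 0,"ty": 0,"tz": 40,"ax": 0,"ay": 0,"az": 0,"claw": 0},{"tx": 0,"ty": 0,"tz": 40,"ax": 0,"ay": 0,"az": 0,"claw": 0}]}}

```text
time_s: 30.7
tcp_pos: [0.4695, -0.0611, 0.1961]
eef_rot: [179.8, 29.7, -80.9]
contact_force: [2.2, 0.4, -0.2]
gripper_width: 0.0434
```

>>> {"name": "step_arm", "arguments": {"increments": [{"tx": 15.3,"ty": -16.9,"tz": 0,"ax": -4.93,"ay": -0.82,"az": 0,"claw": 0},{"tx": 15.3,"ty": -16.9,"tz": 0,"ax": -4.93,"ay": -0.82,"az": 0,"claw": 0},{"tx": 15.3,"ty": -16.9,"tz": 0,"ax": -4.93,"ay": -0.82,"az": 0,"claw": 0},{"tx": 15.3,"ty": -16.9,"tz": 0,"ax": -4.93,"ay": -0.82,"az": 0,"claw": 0},{"tx": 15.3,"ty": -16.9,"tz": 0,"ax": -4.93,"ay": -0.82,"az": 0,"claw": 0},{"tx": 15.3,"ty": -16.9,"tz": 0,"ax": -4.93,"ay": -0.82,"az": 0,"claw": 0},{"tx": 15.3,"ty": -16.9,"tz": 0,"ax": 0,"ay": 0,"az": 1.82,"claw": 0},{"tx": 15.3,"ty": -16.9,"tz": 0,"ax": 0,"ay": 0,"az": 1.82,"claw": 0},{"tx": 15.3,"ty": -16.9,"tz": 0,"ax": 0,"ay": 0,"az": 1.82,"claw": 0},{"tx": 15.3,"ty": -16.9,"tz": 0,"ax": 0,"ay": 0,"az": 1.82,"claw": 0},{"tx": 15.3,"ty": -16.9,"tz": 0,"ax": 0,"ay": 0,"az": 1.82,"claw": 0},{"tx": 15.3,"ty": -16.9,"tz": 0,"ax": 0,"ay": 0,"az": 1.82,"claw": 0}]}}

```text
time_s: 31.9
tcp_pos: [0.6541, -0.2642, 0.1952]
eef_rot: [-179.9, -0.3, -69.8]
contact_force: [0.2, 0.5, 0.4]
gripper_width: 0.0437
```

```bash
python3 - <<'E'
from h import *
st()
c=cap('top');caps(c);P=cloud(c)
for g in(-.09,-.03,.03,.09):
    q=O-.07*UX+g*UY
    m=(np.hypot(P[...,0]-q[0],P[...,1]-q[1])<.03)&(P[...,2]>.04)
    print(g,np.percentile(P[m][:,2],[50,95,99]).round(4))
w=cap('wrist','w1.png')
E
```

```text
{'time_s': 31.9, 'joints': [-6.074, 24.99, 0.689, 0.305, -65.5, 26.151], 'tcp_pos': [0.654, -0.264, 0.195], 'eef_rot': [-179.944, -0.337, -69.797], 'gripper_width': 0.044}
cap [0.629 0.084 0.071] cradle -0.071 0.092 87
cap [0.571 0.072 0.07 ] cradle -0.069 0.032 78
cap [0.508 0.086 0.056] cradle -0.092 -0.027 85
cap [0.448 0.054 0.07 ] cradle -0.07 -0.092 88
cap [ 0.133 -0.689  0.095] cradle 0.611 -0.524 1196
-0.09 [1.2458 1.2458 1.2458]
-0.03 [0.0579 0.0659 0.0683]
0.03 [0.0661 0.0755 0.078 ]
0.09 [0.0651 0.0763 0.0786]
```

View pics/w1.png

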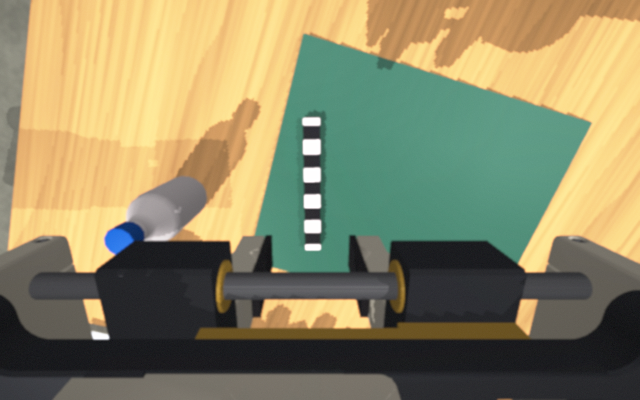

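The wrist view shows the bar centred below the gripper (x≈312), with the oil bottle off to the left. The cap of cylinder c (third groove) has moved about 20 mm, which is the announced knock, so I'll look at that.

```bash
python3 - <<'E'
from h import *
c=cap('top');s=cap('scene')
a=cv2.resize(c['image'][160:290,255:355],None,fx=4,fy=4,interpolation=cv2.INTER_CUBIC)
b=cv2.resize(s['image'][145:255,270:400],None,fx=3,fy=3,interpolation=cv2.INTER_CUBIC)
b=cv2.copyMakeBorder(b,0,520-b.shape[0],0,0,cv2.BORDER_CONSTANT)
cv2.imwrite('pics/knock.png',np.hstack([a,b]))
caps(c);caps(s)
P=cloud(c);q=P.reshape(-1,3);rel=q[:,:2]-O;x=rel@UX;y=rel@UY
for g in (-.09,-.03,.03,.09):
  for xc in np.arange(-.1,.09,.02):
    m=(abs(x-xc)<.006)&(abs(y-g)<.02)&(q[:,2]<.2)
    if m.sum()>3:
        i=np.argsort(q[m,2])[-4:];print(g,round(xc,2),q[m,2][i].mean().round(3),y[m][i].mean().round(3),end=' | ')
  print()
E
```

```text
cap [0.629 0.084 0.07 ] cradle -0.071 0.092 87
cap [0.571 0.072 0.07 ] cradle -0.069 0.032 78
cap [0.508 0.086 0.058] cradle -0.092 -0.027 86
cap [0.448 0.054 0.069] cradle -0.07 -0.092 88
cap [ 0.132 -0.689  0.094] cradle 0.611 -0.524 1196
cap [ 0.785 -0.199  0.129] cradle 0.234 0.199 43
cap [0.457 0.061 0.065] cradle -0.076 -0.082 90
cap [0.52  0.089 0.054] cradle -0.094 -0.015 95
cap [0.577 0.078 0.065] cradle -0.073 0.04 128
cap [0.634 0.087 0.066] cradle -0.072 0.097 120
-0.09 -0.1 0.016 -0.091 | -0.09 -0.08 0.079 -0.095 | -0.09 -0.06 0.076 -0.096 | -0.09 -0.04 0.068 -0.09 | -0.09 -0.02 0.068 -0.092 | -0.09 0.0 0.068 -0.088 | -0.09 0.02 0.035 -0.076 | 
-0.03 -0.1 0.066 -0.023 | -0.03 -0.08 0.06 -0.031 | -0.03 -0.06 0.064 -0.029 | -0.03 -0.04 0.071 -0.029 | -0.03 -0.02 0.075 -0.032 | -0.03 0.0 0.082 -0.029 | -0.03 0.02 0.084 -0.03 | -0.03 0.04 0.048 -0.014 | 
0.03 -0.1 0.016 0.035 | 0.03 -0.08 0.077 0.038 | 0.03 -0.06 0.076 0.035 | 0.03 -0.04 0.066 0.027 | 0.03 -0.02 0.067 0.032 | 0.03 0.0 0.068 0.026 | 0.03 0.02 0.068 0.027 | 0.03 0.04 0.066 0.03 | 
0.09 -0.1 0.015 0.085 | 0.09 -0.08 0.08 0.082 | 0.09 -0.06 0.076 0.085 | 0.09 -0.04 0.066 0.086 | 0.09 -0.02 0.068 0.09 | 0.09 0.0 0.067 0.091 | 0.09 0.02 0.067 0.091 | 0.09 0.04 0.067 0.092 | 0.09 0.06 0.057 0.089 |
```

View pics/knock.png

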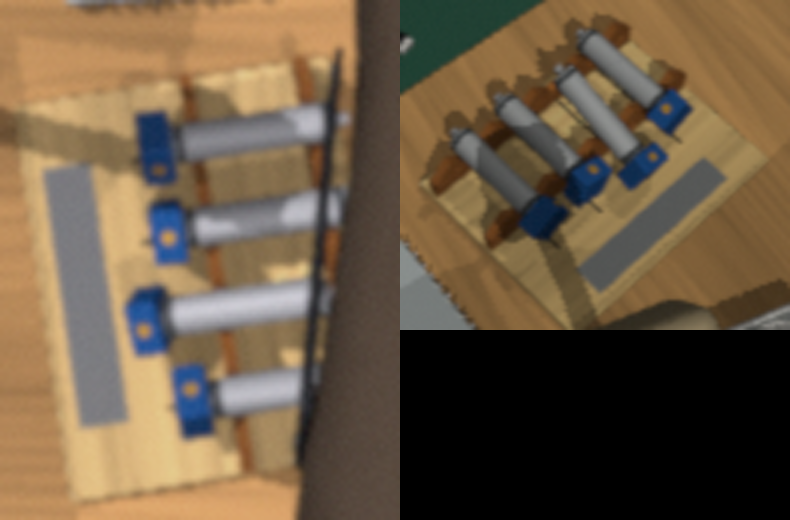

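The knock tipped c (third groove): its cap is low and its rod end is up at about 13°, shifted roughly 24 mm towards the pad. I'll regrip it and put it back first.

>>> {"name": "step_arm", "arguments": {"increments": [{"tx": -16.9,"ty": 33.6,"tz": 0,"ax": 0,"ay": 0,"az": -1.36,"claw": -0.16},{"tx": -16.9,"ty": 33.6,"tz": 0,"ax": 0,"ay": 0,"az": -1.36,"claw": -0.16},{"tx": -16.9,"ty": 33.6,"tz": 0,"ax": 0,"ay": 0,"az": -1.36,"claw": -0.16},{"tx": -16.9,"ty": 33.6,"tz": 0,"ax": 0,"ay": 0,"az": -1.36,"claw": -0.16},{"tx": -16.9,"ty": 33.6,"tz": 0,"ax": 0,"ay": 0,"az": -1.36,"claw": -0.16},{"tx": -16.9,"ty": 33.6,"tz": 0,"ax": 0,"ay": 0,"az": -1.36,"claw": -0.16},{"tx": -16.9,"ty": 33.6,"tz": 0,"ax": 0,"ay": 0,"az": -1.36,"claw": -0.16},{"tx": -16.9,"ty": 33.6,"tz": 0,"ax": 0,"ay": 0,"az": -1.36,"claw": -0.16},{"tx": 0,"ty": 0,"tz": -25,"ax": 0,"ay": 0,"az": 0,"claw": -0.16},{"tx": 0,"ty": 0,"tz": -25,"ax": 0,"ay": 0,"az": 0,"claw": -0.16},{"tx": 0,"ty": 0,"tz": -20,"ax": 0,"ay": 0,"az": 0,"claw": -0.16},{"tx": 0,"ty": 0,"tz": 0,"ax": 0,"ay": 0,"az": 0,"claw": -0.16}]}}

```text
time_s: 33.3
tcp_pos: [0.5158, 0.0051, 0.1231]
eef_rot: [179.8, -0.4, -80.7]
contact_force: [-0.3, 0.4, -0.1]
gripper_width: 0.0371
```

```bash
python3 - <<'E'
from h import *
st()
w=cap('wrist','w2.png');c=cap('scene');caps(c)
E
```

```text
{'time_s': 33.3, 'joints': [22.617, 12.47, -28.685, 0.39, -49.122, -13.619], 'tcp_pos': [0.516, 0.005, 0.123], 'eef_rot': [179.8, -0.351, -80.745], 'gripper_width': 0.037}
cap [ 0.12  -0.654  0.079] cradle 0.575 -0.531 672
cap [ 0.786 -0.198  0.13 ] cradle 0.234 0.2 45
cap [0.457 0.062 0.065] cradle -0.076 -0.082 90
cap [0.518 0.09  0.054] cradle -0.095 -0.017 96
cap [0.577 0.078 0.065] cradle -0.073 0.04 128
cap [0.634 0.088 0.066] cradle -0.074 0.098 124
```

View pics/w2.png

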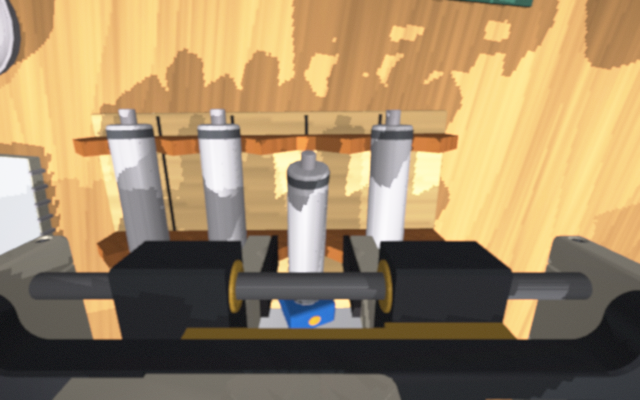

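The wrist view shows barrel c at x≈307, between the fingers at 272 and 348, and the other three lying in place.

>>> {"name": "step_arm", "arguments": {"increments": [{"tx": 2,"ty": 0,"tz": -20,"ax": 0,"ay": 0,"az": 0,"claw": -0.16},{"tx": 0,"ty": 0,"tz": -20,"ax": 0,"ay": 0,"az": 0,"claw": -0.16},{"tx": 0,"ty": 0,"tz": -18,"ax": 0,"ay": 0,"az": 0,"claw": -0.16},{"tx": 0,"ty": 0,"tz": 0,"ax": 0,"ay": 0,"az": 0,"claw": -0.16},{"tx": 0,"ty": 0,"tz": 0,"ax": 0,"ay": 0,"az": 0,"claw": -1},{"tx": 0,"ty": 0,"tz": 0,"ax": 0,"ay": 0,"az": 0,"claw": -1},{"tx": 0,"ty": 0,"tz": 0,"ax": 0,"ay": 0,"az": 0,"claw": -1},{"tx": 0,"ty": 0,"tz": 0,"ax": 0,"ay": 0,"az": 0,"claw": -1},{"tx": 0,"ty": 0,"tz": 20,"ax": 0,"ay": 0,"az": 0,"claw": -1},{"tx": 2,"ty": -12,"tz": 15,"ax": 6.66,"ay": 1.1,"az": 0,"claw": -1},{"tx": 2,"ty": -12,"tz": 0,"ax": 6.66,"ay": 1.1,"az": 0,"claw": -1},{"tx": 0,"ty": 0,"tz": 0,"ax": 0,"ay": 0,"az": 0,"claw": -1}]}}

```text
time_s: 34.6
tcp_pos: [0.526, -0.0219, 0.1026]
eef_rot: [-179.8, 13.4, -81.0]
contact_force: [0.2, -1.2, -3.5]
gripper_width: 0.0267
```

```bash
cat >> h.py <<'E'
def prof(c,gs=(-.09,-.03,.03,.09),zmax=.2):
    q=cloud(c).reshape(-1,3);rel=q[:,:2]-O;x=rel@UX;y=rel@UY
    for g in gs:
        for xc in np.arange(-.1,.09,.02):
            m=(abs(x-xc)<.006)&(abs(y-g)<.02)&(q[:,2]<zmax)
            if m.sum()>3:
                i=np.argsort(q[m,2])[-4:];print(round(xc,2),q[m,2][i].mean().round(3),y[m][i].mean().round(3),end=' | ')
        print()
E
python3 - <<'E'
from h import *
st()
c=cap('top');caps(c);prof(c,(-.03,));c=cap('scene');caps(c);prof(c,(-.03,))
E
```

```text
{'time_s': 34.6, 'joints': [8.634, 17.189, -19.63, -16.587, -54.243, 10.209], 'tcp_pos': [0.526, -0.022, 0.103], 'eef_rot': [-179.817, 13.394, -80.998], 'gripper_width': 0.027}
cap [ 0.782 -0.199  0.131] cradle 0.234 0.196 46
cap [ 0.133 -0.688  0.094] cradle 0.61 -0.524 1197
-0.02 0.109 -0.034 | 0.0 0.181 -0.048 | 0.02 0.196 -0.048 | 
cap [ 0.121 -0.654  0.078] cradle 0.575 -0.53 663
cap [ 0.786 -0.199  0.129] cradle 0.235 0.2 45
cap [0.505 0.066 0.094] cradle -0.072 -0.033 220
cap [0.577 0.079 0.065] cradle -0.074 0.04 129
cap [0.634 0.088 0.066] cradle -0.073 0.097 125
-0.1 0.014 -0.029 | -0.08 0.114 -0.02 | -0.06 0.115 -0.021 | -0.04 0.106 -0.024 | -0.02 0.107 -0.027 | 0.0 0.179 -0.046 | 0.02 0.199 -0.017 | 0.04 0.043 -0.014 | 0.08 0.0 -0.032 |
```

```bash
python3 - <<'E'
from h import *
for n in('scene','top'):
    c=last(n);q=cloud(c).reshape(-1,3);rel=q[:,:2]-O;x=rel@UX;y=rel@UY
    for a in np.arange(-.056,.012,.006):
        m=(abs(x-a)<.004)&(abs(y+.028)<.018)&(q[:,2]<.14)&(q[:,2]>.075)
        if m.sum()>5:
            # fit circle-centre height r=14
            from scipy.optimize import least_squares as L
            f=L(lambda p:np.hypot(y[m]-p[0],q[m,2]-p[1])-.014,[-.028,.095],loss='soft_l1',f_scale=.002).x
            print(n,a.round(3),f.round(4),m.sum(),q[m,2].max().round(3))
E
```

```text
scene -0.056 [-0.0291  0.0911] 15 0.107
scene -0.05 [-0.0298  0.0907] 25 0.107
scene -0.044 [-0.0294  0.0909] 24 0.106
scene -0.038 [-0.0293  0.0909] 22 0.107
scene -0.032 [-0.0294  0.0913] 25 0.109
scene -0.026 [-0.028   0.0917] 23 0.109
scene -0.02 [-0.0277  0.0918] 18 0.108
scene -0.014 [-0.028  0.091] 21 0.108
scene -0.008 [-0.0289  0.0915] 22 0.108
scene -0.002 [-0.0275  0.0929] 26 0.109
scene 0.004 [-0.0279  0.0939] 31 0.11
scene 0.01 [-0.0303  0.097 ] 40 0.132
top -0.026 [-0.0262  0.0977] 9 0.111
top -0.02 [-0.0257  0.0975] 12 0.111
top -0.014 [-0.0264  0.0968] 13 0.11
top -0.008 [-0.0261  0.0974] 10 0.11
top -0.002 [-0.0278  0.0947] 8 0.108
```

>>> {"name": "step_arm", "arguments": {"increments": [{"tx": -1.5,"ty": 0,"tz": -15,"ax": 0,"ay": 0,"az": 0,"claw": -1},{"tx": 0,"ty": 0,"tz": -15,"ax": 0,"ay": 0,"az": 0,"claw": -1},{"tx": 0,"ty": 0,"tz": -8,"ax": 0,"ay": 0,"az": 0,"claw": -1},{"tx": 0,"ty": 0,"tz": -4,"ax": 0,"ay": 0,"az": 0,"claw": -1},{"tx": 0,"ty": 0,"tz": 0,"ax": 0,"ay": 0,"az": 0,"claw": -1}]}}

```text
time_s: 35.2
tcp_pos: [0.5225, -0.0182, 0.0596]
eef_rot: [179.9, 13.2, -80.7]
contact_force: [-1.0, 2.2, -0.8]
gripper_width: 0.0269
```

>>> {"name": "step_arm", "arguments": {"increments": [{"tx": 0,"ty": 0,"tz": 0,"ax": 0,"ay": 0,"az": 0,"claw": -0.16},{"tx": 0,"ty": 0,"tz": 0,"ax": 0,"ay": 0,"az": 0,"claw": -0.16},{"tx": 0,"ty": 0,"tz": 0,"ax": 0,"ay": 0,"az": 0,"claw": -0.16},{"tx": 1,"ty": -5,"tz": 20,"ax": 0,"ay": 0,"az": 0,"claw": -0.16},{"tx": 1,"ty": -5,"tz": 20,"ax": 0,"ay": 0,"az": 0,"claw": -0.16},{"tx": 1,"ty": -5,"tz": 20,"ax": 0,"ay": 0,"az": 0,"claw": -0.16},{"tx": 0,"ty": 0,"tz": 40,"ax": 0,"ay": 0,"az": 0,"claw": 0},{"tx": 0,"ty": 0,"tz": 40,"ax": -6.66,"ay": -1.1,"az": 0,"claw": 0},{"tx": 0,"ty": 0,"tz": 0,"ax": -6.66,"ay": -1.1,"az": 0,"claw": 0}]}}

```text
time_s: 36.1
tcp_pos: [0.53, -0.0348, 0.2068]
eef_rot: [-179.2, -0.6, -80.9]
contact_force: [0.2, -0.4, -0.6]
gripper_width: 0.0438
```

```bash
python3 - <<'E'
from h import *
st()
c=cap('top');caps(c);c=cap('scene');caps(c);prof(c)
E
```

```text
{'time_s': 36.1, 'joints': [17.924, 8.222, -21.64, 0.823, -59.478, -9.228], 'tcp_pos': [0.53, -0.035, 0.207], 'eef_rot': [-179.237, -0.599, -80.894], 'gripper_width': 0.044}
cap [ 0.782 -0.199  0.132] cradle 0.234 0.196 46
cap [0.63  0.084 0.071] cradle -0.071 0.093 81
cap [0.443 0.051 0.073] cradle -0.069 -0.097 59
cap [ 0.132 -0.688  0.094] cradle 0.61 -0.524 1198
cap [ 0.148 -0.7    0.085] cradle 0.624 -0.511 206
cap [ 0.785 -0.2    0.129] cradle 0.236 0.2 45
cap [0.456 0.062 0.065] cradle -0.077 -0.082 89
cap [0.517 0.071 0.063] cradle -0.076 -0.021 124
cap [0.577 0.078 0.065] cradle -0.073 0.04 129
cap [0.634 0.088 0.066] cradle -0.074 0.097 124
-0.1 0.014 -0.091 | -0.08 0.076 -0.093 | -0.06 0.076 -0.093 | -0.04 0.066 -0.087 | -0.02 0.066 -0.085 | 0.0 0.065 -0.091 | 0.02 0.065 -0.086 | 0.04 0.065 -0.087 | 0.06 0.061 -0.09 | 0.08 0.003 -0.085 | 
-0.1 0.014 -0.036 | -0.08 0.076 -0.022 | -0.06 0.073 -0.024 | -0.04 0.064 -0.031 | -0.02 0.066 -0.028 | 0.0 0.067 -0.027 | 0.02 0.195 -0.049 | 0.04 0.065 -0.028 | 0.06 0.057 -0.024 | 0.08 0.003 -0.021 | 
-0.1 0.014 0.036 | -0.08 0.074 0.041 | -0.06 0.074 0.039 | -0.04 0.066 0.034 | -0.02 0.064 0.028 | 0.0 0.065 0.028 | 0.02 0.162 0.017 | 0.04 0.065 0.032 | 0.06 0.062 0.031 | 0.08 0.003 0.037 | 
-0.1 0.013 0.086 | -0.08 0.077 0.089 | -0.06 0.076 0.087 | -0.04 0.065 0.094 | -0.02 0.067 0.094 | 0.0 0.066 0.091 | 0.02 0.065 0.093 | 0.04 0.065 0.094 | 0.06 0.063 0.093 | 0.08 0.005 0.095 |
```

>>> {"name": "step_arm", "arguments": {"increments": [{"tx": 15.4,"ty": -28.6,"tz": 0,"ax": 0,"ay": 0,"az": 1.36,"claw": 0},{"tx": 15.4,"ty": -28.6,"tz": 0,"ax": 0,"ay": 0,"az": 1.36,"claw": 0},{"tx": 15.4,"ty": -28.6,"tz": 0,"ax": 0,"ay": 0,"az": 1.36,"claw": 0},{"tx": 15.4,"ty": -28.6,"tz": 0,"ax": 0,"ay": 0,"az": 1.36,"claw": 0},{"tx": 15.4,"ty": -28.6,"tz": 0,"ax": 0,"ay": 0,"az": 1.36,"claw": 0},{"tx": 15.4,"ty": -28.6,"tz": 0,"ax": 0,"ay": 0,"az": 1.36,"claw": 0},{"tx": 15.4,"ty": -28.6,"tz": 0,"ax": 0,"ay": 0,"az": 1.36,"claw": 0},{"tx": 15.4,"ty": -28.6,"tz": 0,"ax": 0,"ay": 0,"az": 1.36,"claw": 0},{"tx": 0,"ty": 0,"tz": -40,"ax": 0,"ay": 0,"az": 0,"claw": 0},{"tx": 0,"ty": 0,"tz": -40,"ax": 0,"ay": 0,"az": 0,"claw": 0},{"tx": 0,"ty": 0,"tz": -30,"ax": 0,"ay": 0,"az": 0,"claw": 0},{"tx": 0,"ty": 0,"tz": 0,"ax": 0,"ay": 0,"az": 0,"claw": 0}]}}

```text
time_s: 37.4
tcp_pos: [0.6453, -0.2626, 0.0843]
eef_rot: [179.6, 0.0, -70.0]
contact_force: [-0.0, 0.0, -0.8]
gripper_width: 0.0436
```

```bash
python3 - <<'E'
from h import *
st()
c=cap('scene');P=cloud(c)
g=cv2.cvtColor(c['image'],cv2.COLOR_BGR2HSV)
# bar: low saturation pixels on mat region z<.02 above .007
m=(P[...,2]>.001)&(P[...,2]<.022)&(g[...,1]<90)&(abs(P[...,0]-.653)<.08)&(abs(P[...,1]+.264)<.1)
pts=P[m][:,:2];print(m.sum(),cv2.minAreaRect((pts*1000).astype(np.float32)),pts.mean(0))
E
```

```text
{'time_s': 37.4, 'joints': [-6.071, 29.907, -6.869, 0.206, -53.583, 25.981], 'tcp_pos': [0.645, -0.263, 0.084], 'eef_rot': [179.605, 0.009, -69.968], 'gripper_width': 0.044}
243 ((649.8268432617188, -258.7557067871094), (108.73265838623047, 169.25039672851562), 5.225746154785156) [ 0.65340357 -0.24489203]
```

>>> {"name": "step_arm", "arguments": {"increments": [{"tx": 4,"ty": -1,"tz": -20,"ax": 0,"ay": 0,"az": 0,"claw": 0},{"tx": 4,"ty": -1,"tz": -20,"ax": 0,"ay": 0,"az": 0,"claw": 0},{"tx": 0,"ty": 0,"tz": -10,"ax": 0,"ay": 0,"az": 0,"claw": 0},{"tx": 0,"ty": 0,"tz": 0,"ax": 0,"ay": 0,"az": 0,"claw": 0},{"tx": 0,"ty": 0,"tz": 0,"ax": 0,"ay": 0,"az": 0,"claw": 0}]}}

```text
time_s: 37.95
tcp_pos: [0.6576, -0.2649, 0.0415]
eef_rot: [-179.9, -0.4, -69.9]
contact_force: [0.4, 0.2, 0.4]
gripper_width: 0.0438
```

>>> {"name": "step_arm", "arguments": {"increments": [{"tx": 0,"ty": 0,"tz": 0,"ax": 0,"ay": 0,"az": 0,"claw": 0},{"tx": 0,"ty": 0,"tz": 0,"ax": 0,"ay": 0,"az": 0,"claw": 0}]}}

```text
time_s: 38.15
tcp_pos: [0.6575, -0.2648, 0.0413]
eef_rot: [-179.9, -0.4, -69.9]
contact_force: [-0.1, -0.2, -0.3]
gripper_width: 0.0441
```

>>> {"name": "step_arm", "arguments": {"increments": [{"tx": 0,"ty": 0,"tz": 0,"ax": 0,"ay": 0,"az": 0,"claw": 0}]}}

```text
time_s: 38.25
tcp_pos: [0.6573, -0.2647, 0.0408]
eef_rot: [-179.9, -0.4, -69.9]
contact_force: [-0.9, 0.0, 0.6]
gripper_width: 0.0435
```

```bash
python3 - <<'E'
from h import *
for i in range(3):
    w=cap('wrist'); st()
cv2.imwrite('pics/w3.png',w['image'])
E
```

```text
{'time_s': 38.3, 'joints': [-6.077, 33.16, -7.786, 0.385, -48.835, 25.958], 'tcp_pos': [0.657, -0.265, 0.041], 'eef_rot': [-179.931, -0.357, -69.866], 'gripper_width': 0.044}
{'time_s': 38.35, 'joints': [-6.077, 33.173, -7.791, 0.384, -48.832, 25.96], 'tcp_pos': [0.657, -0.265, 0.04], 'eef_rot': [-179.943, -0.35, -69.865], 'gripper_width': 0.044}
{'time_s': 38.4, 'joints': [-6.077, 33.184, -7.792, 0.384, -48.829, 25.957], 'tcp_pos': [0.657, -0.265, 0.04], 'eef_rot': [-179.951, -0.346, -69.868], 'gripper_width': 0.044}
```

View pics/w3.png

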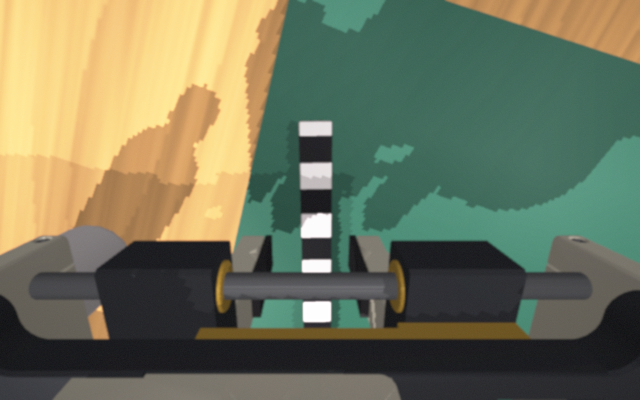

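The bar at x≈317 is centred between the fingers and parallel to them.

>>> {"name": "step_arm", "arguments": {"increments": [{"tx": 0,"ty": 0,"tz": -8,"ax": 0,"ay": 0,"az": 0,"claw": 0},{"tx": 0,"ty": 0,"tz": -5,"ax": 0,"ay": 0,"az": 0,"claw": 0},{"tx": 0,"ty": 0,"tz": 0,"ax": 0,"ay": 0,"az": 0,"claw": 0},{"tx": 0,"ty": 0,"tz": 0,"ax": 0,"ay": 0,"az": 0,"claw": 0}]}}

```text
time_s: 38.8
tcp_pos: [0.6567, -0.2647, 0.0264]
eef_rot: [180.0, -0.3, -69.9]
contact_force: [1.3, 1.1, 0.7]
gripper_width: 0.0436
```

>>> {"name": "step_arm", "arguments": {"increments": [{"tx": 0,"ty": 0,"tz": 0,"ax": 0,"ay": 0,"az": 0,"claw": -1},{"tx": 0,"ty": 0,"tz": 0,"ax": 0,"ay": 0,"az": 0,"claw": -1},{"tx": 0,"ty": 0,"tz": 0,"ax": 0,"ay": 0,"az": 0,"claw": -1},{"tx": 0,"ty": 0,"tz": 0,"ax": 0,"ay": 0,"az": 0,"claw": -1},{"tx": 0,"ty": 0,"tz": 0,"ax": 0,"ay": 0,"az": 0,"claw": -1},{"tx": 0,"ty": 0,"tz": 0,"ax": 0,"ay": 0,"az": 0,"claw": -1}], "newtons": 30}}

```text
time_s: 39.4
tcp_pos: [0.6568, -0.2647, 0.0271]
eef_rot: [-180.0, -0.3, -69.9]
contact_force: [-2.0, -0.2, 2.6]
gripper_width: 0.0175
```

>>> {"name": "step_arm", "arguments": {"increments": [{"tx": 0,"ty": 0,"tz": 20,"ax": 0,"ay": 0,"az": 0,"claw": -1},{"tx": 0,"ty": 0,"tz": 40,"ax": 0,"ay": 0,"az": 0,"claw": -1},{"tx": 0,"ty": 0,"tz": 40,"ax": 0,"ay": 0,"az": 0,"claw": -1},{"tx": 0,"ty": 0,"tz": 40,"ax": 0,"ay": 0,"az": 0,"claw": -1},{"tx": 0,"ty": 0,"tz": 40,"ax": 0,"ay": 0,"az": 0,"claw": -1}]}}

```text
time_s: 39.9
tcp_pos: [0.6567, -0.2645, 0.2085]
eef_rot: [-180.0, -0.3, -69.9]
contact_force: [0.8, -0.5, -0.1]
gripper_width: 0.0174
```

>>> {"name": "step_arm", "arguments": {"increments": [{"tx": -10.8,"ty": 33.4,"tz": 0,"ax": 0,"ay": 0,"az": 6.6,"claw": -1},{"tx": -10.8,"ty": 33.4,"tz": 0,"ax": 0,"ay": 0,"az": 6.6,"claw": -1},{"tx": -10.8,"ty": 33.4,"tz": 0,"ax": 0,"ay": 0,"az": 6.6,"claw": -1},{"tx": -10.8,"ty": 33.4,"tz": 0,"ax": 0,"ay": 0,"az": 6.6,"claw": -1},{"tx": -10.8,"ty": 33.4,"tz": 0,"ax": 0,"ay": 0,"az": 6.6,"claw": -1},{"tx": -10.8,"ty": 33.4,"tz": 0,"ax": 0,"ay": 0,"az": 6.6,"claw": -1},{"tx": -10.8,"ty": 33.4,"tz": 0,"ax": 0,"ay": 0,"az": 6.6,"claw": -1},{"tx": -10.8,"ty": 33.4,"tz": 0,"ax": 0,"ay": 0,"az": 6.6,"claw": -1},{"tx": -10.8,"ty": 33.4,"tz": 0,"ax": 0,"ay": 0,"az": 6.6,"claw": -1},{"tx": -10.8,"ty": 33.4,"tz": 0,"ax": 0,"ay": 0,"az": 6.6,"claw": -1},{"tx": -10.8,"ty": 33.4,"tz": 0,"ax": 0,"ay": 0,"az": 6.6,"claw": -1},{"tx": -10.8,"ty": 33.4,"tz": 0,"ax": 0,"ay": 0,"az": 6.6,"claw": -1}]}}

```text
time_s: 41.1
tcp_pos: [0.5266, 0.1375, 0.2071]
eef_rot: [-179.9, -0.4, 9.6]
contact_force: [0.3, 1.1, -0.3]
gripper_width: 0.0174
```

>>> {"name": "step_arm", "arguments": {"increments": [{"tx": 0,"ty": 0,"tz": -40,"ax": 0,"ay": 0,"az": 0,"claw": -1},{"tx": 0,"ty": 0,"tz": -40,"ax": 0,"ay": 0,"az": 0,"claw": -1},{"tx": 0,"ty": 0,"tz": 0,"ax": 0,"ay": 0,"az": 0,"claw": -1},{"tx": 0,"ty": 0,"tz": 0,"ax": 0,"ay": 0,"az": 0,"claw": -1}]}}

```text
time_s: 41.5
tcp_pos: [0.5275, 0.136, 0.1274]
eef_rot: [180.0, -0.3, 9.4]
contact_force: [1.0, 0.6, 1.0]
gripper_width: 0.0176
```

```bash
python3 - <<'E'
from h import *
st()
cap('wrist','w4.png');c=cap('scene');caps(c)
E
```

```text
{'time_s': 41.5, 'joints': [35.179, 14.465, -25.123, 0.196, -50.172, 64.051], 'tcp_pos': [0.527, 0.136, 0.127], 'eef_rot': [179.969, -0.282, 9.355], 'gripper_width': 0.018}
cap [ 0.121 -0.653  0.078] cradle 0.574 -0.53 672
cap [ 0.786 -0.2    0.129] cradle 0.235 0.2 45
cap [0.578 0.078 0.065] cradle -0.073 0.04 129
cap [0.634 0.088 0.066] cradle -0.074 0.098 121
```

View pics/w4.png

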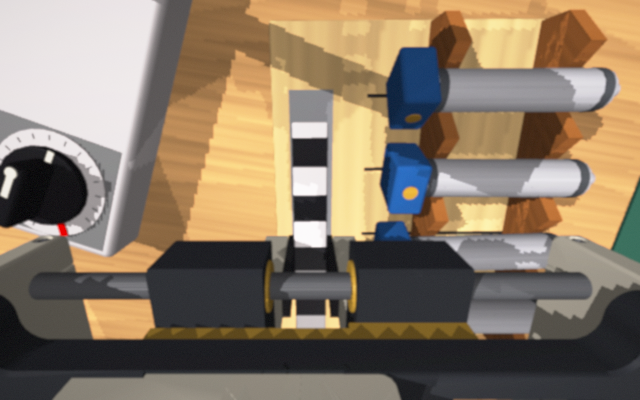

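The bar is aligned over the pad (bar x 293–327, pad 289–333), and the caps are clear to the right.

>>> {"name": "step_arm", "arguments": {"increments": [{"tx": 0,"ty": 0,"tz": -35,"ax": 0,"ay": 0,"az": 0,"claw": -1},{"tx": 0,"ty": 0,"tz": -30,"ax": 0,"ay": 0,"az": 0,"claw": -1},{"tx": 0,"ty": 0,"tz": -15,"ax": 0,"ay": 0,"az": 0,"claw": -1},{"tx": 0,"ty": 0,"tz": -7,"ax": 0,"ay": 0,"az": 0,"claw": -1},{"tx": 0,"ty": 0,"tz": 0,"ax": 0,"ay": 0,"az": 0,"claw": -1},{"tx": 0,"ty": 0,"tz": 0,"ax": 0,"ay": 0,"az": 0,"claw": -1}]}}

```text
time_s: 42.2
tcp_pos: [0.5285, 0.1366, 0.0415]
eef_rot: [-179.9, -0.5, 9.3]
contact_force: [-0.1, -0.4, -0.6]
gripper_width: 0.0171
```

>>> {"name": "step_arm", "arguments": {"increments": [{"tx": 0,"ty": 0,"tz": -4,"ax": 0,"ay": 0,"az": 0,"claw": -1},{"tx": 0,"ty": 0,"tz": -2.5,"ax": 0,"ay": 0,"az": 0,"claw": -1},{"tx": 0,"ty": 0,"tz": 0,"ax": 0,"ay": 0,"az": 0,"claw": -1},{"tx": 0,"ty": 0,"tz": 0,"ax": 0,"ay": 0,"az": 0,"claw": -1}]}}

```text
time_s: 42.6
tcp_pos: [0.5278, 0.1365, 0.034]
eef_rot: [-179.9, -0.4, 9.4]
contact_force: [-0.8, 0.3, 4.3]
gripper_width: 0.0172
```

>>> {"name": "step_arm", "arguments": {"increments": [{"tx": 0,"ty": 0,"tz": 0,"ax": 0,"ay": 0,"az": 0,"claw": -0.3},{"tx": 0,"ty": 0,"tz": 0,"ax": 0,"ay": 0,"az": 0,"claw": -0.3},{"tx": 0,"ty": 0,"tz": 0,"ax": 0,"ay": 0,"az": 0,"claw": -0.3},{"tx": 0,"ty": 0,"tz": 10,"ax": 0,"ay": 0,"az": 0,"claw": -0.3},{"tx": 0,"ty": 0,"tz": 30,"ax": 0,"ay": 0,"az": 0,"claw": -0.3},{"tx": 0,"ty": 0,"tz": 40,"ax": 0,"ay": 0,"az": 0,"claw": -0.3},{"tx": 0,"ty": 0,"tz": 40,"ax": 0,"ay": 0,"az": 0,"claw": -0.3},{"tx": 0,"ty": 0,"tz": 0,"ax": 0,"ay": 0,"az": 0,"claw": -0.3}]}}

```text
time_s: 43.4
tcp_pos: [0.5304, 0.1376, 0.1599]
eef_rot: [-179.8, -0.9, 9.4]
contact_force: [0.6, 1.1, 0.0]
gripper_width: 0.0307
```

```bash
python3 - <<'E'
from h import *
st()
cap('wrist','w5.png');c=cap('scene');caps(c)
P=cloud(c);rel=P[...,:2]-O;x=rel@UX;y=rel@UY
m=(abs(x+.138)<.03)&(abs(y)<.12)&(P[...,2]>.015)&(P[...,2]<.035)
pp=np.stack([x[m],y[m]],1)*1000;print(m.sum(),cv2.minAreaRect(pp.astype(np.float32)),np.median(P[m][:,2]))
E
```

```text
{'time_s': 43.4, 'joints': [35.179, 12.343, -23.017, 0.263, -53.753, 64.062], 'tcp_pos': [0.53, 0.138, 0.16], 'eef_rot': [-179.804, -0.892, 9.393], 'gripper_width': 0.031}
cap [ 0.121 -0.653  0.078] cradle 0.573 -0.53 674
cap [ 0.786 -0.2    0.129] cradle 0.235 0.2 45
cap [0.523 0.07  0.057] cradle -0.074 -0.015 60
cap [0.578 0.078 0.065] cradle -0.073 0.04 128
cap [0.634 0.088 0.066] cradle -0.074 0.097 124
234 ((-141.77049255371094, 9.990081787109375), (163.6859893798828, 34.62705993652344), 89.43705749511719) 0.01968578118723615
```

View pics/w5.png

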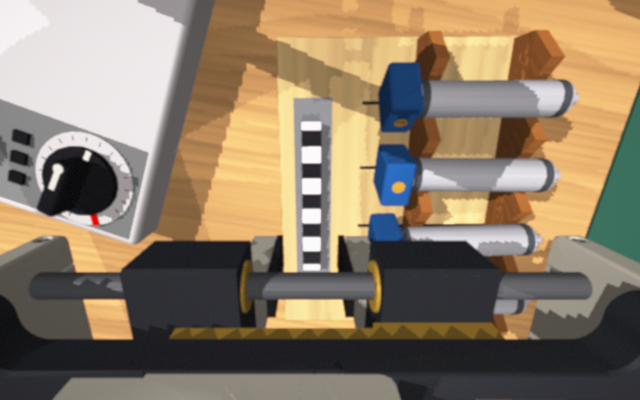

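The bar lies on the pad and all four cylinders are seated. The wrist view shows the dial with pointer line ends at about (88,155) and (58,175) and the red mark at (95,219). I'll measure these in an enlarged crop.

```bash
python3 - <<'E'
from h import *
w=last('wrist');im=w['image'][110:240,20:150]
cv2.imwrite('pics/w5c.png',cv2.resize(im,None,fx=4.5,fy=4.5,interpolation=cv2.INTER_CUBIC))
E
```

```text
(no output)
```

View pics/w5c.png

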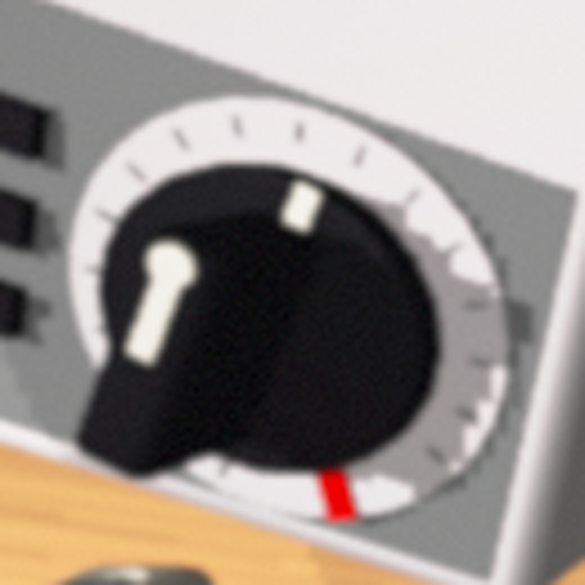

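```bash
python3 - <<'E'
from h import *
w=last('wrist');k=lambda u,v,z:px(w,20+(u+.5)/4.5-.5,110+(v+.5)/4.5-.5,z)[:2]
az=lambda d:np.degrees(np.arctan2(d[1],d[0])).round(1)
# ring: fit circle to rim pixels at z .046
rim=np.array([k(u,v,.046) for u,v in((70,260),(97,175),(160,118),(250,97),(340,112),(420,165),(480,235),(508,310),(500,380),(470,455),(420,500),(345,521),(270,508))])
A=np.c_[2*rim,np.ones(len(rim))];s=np.linalg.lstsq(A,(rim**2).sum(1),rcond=None)[0];C=s[:2];print('centre',C.round(4),'r',np.sqrt(s[2]+C@C).round(4))
m=k(339,496,.046);print('mark',m.round(4),az(m-C),np.linalg.norm(m-C))
p=k(307,184,.056);q=k(298,230,.056);print('ptr',p.round(4),az(p-C),np.linalg.norm(p-C),'dir',az(p-q))
a,b=k(142,360,.082),k(172,262,.082);print('bar',a.round(4),b.round(4),az(b-a))
E
```

```text
centre [0.52   0.3331] r 0.0413
mark [0.4841 0.3253] -167.8 0.036733350967650284
ptr [0.5485 0.3222] -20.9 0.030539609839837722 dir -12.4
bar [0.5205 0.332 ] [0.5382 0.326 ] -18.7
```

Dial axis is at (0.520, 0.333), with the pointer at −20.5° and the mark at −167.8°. That needs about 147° clockwise.

>>> {"name": "step_arm", "arguments": {"increments": [{"tx": -1.5,"ty": 32.7,"tz": 0,"ax": 0,"ay": 0,"az": -5,"claw": -0.3},{"tx": -1.5,"ty": 32.7,"tz": 0,"ax": 0,"ay": 0,"az": -5,"claw": -0.3},{"tx": -1.5,"ty": 32.7,"tz": 0,"ax": 0,"ay": 0,"az": -5,"claw": -0.3},{"tx": -1.5,"ty": 32.7,"tz": 0,"ax": 0,"ay": 0,"az": -5,"claw": -0.3},{"tx": -1.5,"ty": 32.7,"tz": 0,"ax": 0,"ay": 0,"az": -5,"claw": -0.3},{"tx": -1.5,"ty": 32.7,"tz": 0,"ax": 0,"ay": 0,"az": -5,"claw": -0.3},{"tx": 0,"ty": 0,"tz": 0,"ax": 0,"ay": 0,"az": 0,"claw": -0.3},{"tx": 0,"ty": 0,"tz": 0,"ax": 0,"ay": 0,"az": 0,"claw": -0.3},{"tx": 0,"ty": 0,"tz": 0,"ax": 0,"ay": 0,"az": 0,"claw": -0.3}]}}

```text
time_s: 44.4
tcp_pos: [0.5178, 0.3313, 0.1525]
eef_rot: [179.9, -0.3, -20.6]
contact_force: [-0.5, 0.3, 0.3]
gripper_width: 0.0307
```

```bash
python3 - <<'E'
from h import *
st()
c=last('top');print(px(c,152,120,.42))
E
```

```text
{'time_s': 44.4, 'joints': [50.971, 19.084, -14.555, 0.358, -56.346, 18.186], 'tcp_pos': [0.518, 0.331, 0.152], 'eef_rot': [179.921, -0.288, -20.644], 'gripper_width': 0.031}
[0.72623729 0.35543397 0.42      ]
```

>>> {"name": "step_arm", "arguments": {"increments": [{"tx": 2,"ty": 2,"tz": -30,"ax": 0,"ay": 0,"az": 0,"claw": -0.3},{"tx": 0,"ty": 0,"tz": -25,"ax": 0,"ay": 0,"az": 0,"claw": -0.3},{"tx": 0,"ty": 0,"tz": -15,"ax": 0,"ay": 0,"az": 0,"claw": -0.3},{"tx": 0,"ty": 0,"tz": 0,"ax": 0,"ay": 0,"az": 0,"claw": -0.3},{"tx": 0,"ty": 0,"tz": 0,"ax": 0,"ay": 0,"az": 0,"claw": -0.3},{"tx": 0,"ty": 0,"tz": 0,"ax": 0,"ay": 0,"az": 0,"claw": -0.3}]}}

```text
time_s: 45.0
tcp_pos: [0.521, 0.3344, 0.0847]
eef_rot: [-179.9, -0.4, -20.7]
contact_force: [-0.1, -0.1, 0.6]
gripper_width: 0.0302
```

Lower a little more, close, and turn clockwise about 20° to test the direction.

>>> {"name": "step_arm", "arguments": {"increments": [{"tx": -0.5,"ty": -1,"tz": -6.5,"ax": 0,"ay": 0,"az": 0,"claw": -0.3},{"tx": 0,"ty": 0,"tz": 0,"ax": 0,"ay": 0,"az": 0,"claw": -0.3},{"tx": 0,"ty": 0,"tz": 0,"ax": 0,"ay": 0,"az": 0,"claw": -1},{"tx": 0,"ty": 0,"tz": 0,"ax": 0,"ay": 0,"az": 0,"claw": -1},{"tx": 0,"ty": 0,"tz": 0,"ax": 0,"ay": 0,"az": 0,"claw": -1},{"tx": 0,"ty": 0,"tz": 0,"ax": 0,"ay": 0,"az": 0,"claw": -1}], "newtons": 25}}

```text
time_s: 45.6
tcp_pos: [0.5198, 0.3332, 0.0771]
eef_rot: [-180.0, -0.3, -20.7]
contact_force: [-0.4, -1.4, 1.1]
gripper_width: 0.0138
```

>>> {"name": "step_arm", "arguments": {"increments": [{"tx": 0,"ty": 0,"tz": 0,"ax": 0,"ay": 0,"az": -5,"claw": -1},{"tx": 0,"ty": 0,"tz": 0,"ax": 0,"ay": 0,"az": -5,"claw": -1},{"tx": 0,"ty": 0,"tz": 0,"ax": 0,"ay": 0,"az": -5,"claw": -1},{"tx": 0,"ty": 0,"tz": 0,"ax": 0,"ay": 0,"az": -5,"claw": -1},{"tx": 0,"ty": 0,"tz": 0,"ax": 0,"ay": 0,"az": 0,"claw": -1}]}}

```text
time_s: 46.1
tcp_pos: [0.5197, 0.3332, 0.0771]
eef_rot: [-180.0, -0.3, -40.7]
contact_force: [-1.7, -1.6, 3.6]
gripper_width: 0.0142
```

```bash
python3 - <<'E'
from h import *
st();s=r.get_state();print(s['moment'],s['contact_force'])
E
```

```text
{'time_s': 46.1, 'joints': [50.97, 23.905, -18.694, 0.464, -47.399, -2.028], 'tcp_pos': [0.52, 0.333, 0.077], 'eef_rot': [-179.986, -0.341, -40.745], 'gripper_width': 0.014}
[-0.52566602  0.58895312  0.00379813] [-1.711143   -1.57686693  3.5883543 ]
```

>>> {"name": "step_arm", "arguments": {"increments": [{"tx": 0,"ty": 0,"tz": 0,"ax": 0,"ay": 0,"az": -6,"claw": -1},{"tx": 0,"ty": 0,"tz": 0,"ax": 0,"ay": 0,"az": -6,"claw": -1},{"tx": 0,"ty": 0,"tz": 0,"ax": 0,"ay": 0,"az": -6,"claw": -1},{"tx": 0,"ty": 0,"tz": 0,"ax": 0,"ay": 0,"az": -6,"claw": -1},{"tx": 0,"ty": 0,"tz": 0,"ax": 0,"ay": 0,"az": -6,"claw": -1},{"tx": 0,"ty": 0,"tz": 0,"ax": 0,"ay": 0,"az": -6,"claw": -1},{"tx": 0,"ty": 0,"tz": 0,"ax": 0,"ay": 0,"az": -6,"claw": -1},{"tx": 0,"ty": 0,"tz": 0,"ax": 0,"ay": 0,"az": -6,"claw": -1},{"tx": 0,"ty": 0,"tz": 0,"ax": 0,"ay": 0,"az": -6,"claw": -1},{"tx": 0,"ty": 0,"tz": 0,"ax": 0,"ay": 0,"az": -6,"claw": -1},{"tx": 0,"ty": 0,"tz": 0,"ax": 0,"ay": 0,"az": -6,"claw": -1},{"tx": 0,"ty": 0,"tz": 0,"ax": 0,"ay": 0,"az": 0,"claw": -1}]}}

```text
time_s: 47.3
tcp_pos: [0.5195, 0.3331, 0.0771]
eef_rot: [-180.0, -0.4, -106.6]
contact_force: [-2.2, -1.1, 4.0]
gripper_width: 0.0138
```

```bash
python3 - <<'E'
from h import *
st();s=r.get_state();print(s['moment'],s['contact_force'])
E
```

```text
{'time_s': 47.3, 'joints': [50.865, 24.076, -18.295, 0.197, -47.961, -67.625], 'tcp_pos': [0.52, 0.333, 0.077], 'eef_rot': [-179.992, -0.363, -106.628], 'gripper_width': 0.014}
[-0.49754499  1.15076295  0.02156677] [-2.24140889 -1.12176096  3.97362585]
```

>>> {"name": "step_arm", "arguments": {"increments": [{"tx": 0,"ty": 0,"tz": 0,"ax": 0,"ay": 0,"az": -6.12,"claw": -1},{"tx": 0,"ty": 0,"tz": 0,"ax": 0,"ay": 0,"az": -6.12,"claw": -1},{"tx": 0,"ty": 0,"tz": 0,"ax": 0,"ay": 0,"az": -6.12,"claw": -1},{"tx": 0,"ty": 0,"tz": 0,"ax": 0,"ay": 0,"az": -6.12,"claw": -1},{"tx": 0,"ty": 0,"tz": 0,"ax": 0,"ay": 0,"az": -6.12,"claw": -1},{"tx": 0,"ty": 0,"tz": 0,"ax": 0,"ay": 0,"az": -6.12,"claw": -1},{"tx": 0,"ty": 0,"tz": 0,"ax": 0,"ay": 0,"az": -6.12,"claw": -1},{"tx": 0,"ty": 0,"tz": 0,"ax": 0,"ay": 0,"az": -6.12,"claw": -1},{"tx": 0,"ty": 0,"tz": 0,"ax": 0,"ay": 0,"az": -6.12,"claw": -1},{"tx": 0,"ty": 0,"tz": 0,"ax": 0,"ay": 0,"az": -6.12,"claw": -1},{"tx": 0,"ty": 0,"tz": 0,"ax": 0,"ay": 0,"az": 0,"claw": -1},{"tx": 0,"ty": 0,"tz": 0,"ax": 0,"ay": 0,"az": 0,"claw": -1}]}}

```text
time_s: 48.5
tcp_pos: [0.5194, 0.3333, 0.0771]
eef_rot: [-180.0, -0.4, -167.5]
contact_force: [-3.9, -0.6, 5.7]
gripper_width: 0.014
```

>>> {"name": "step_arm", "arguments": {"increments": [{"tx": 0,"ty": 0,"tz": 0,"ax": 0,"ay": 0,"az": 0,"claw": -0.3},{"tx": 0,"ty": 0,"tz": 0,"ax": 0,"ay": 0,"az": 0,"claw": -0.3},{"tx": 0,"ty": 0,"tz": 0,"ax": 0,"ay": 0,"az": 0,"claw": -0.3},{"tx": 0,"ty": 0,"tz": 25,"ax": 0,"ay": 0,"az": 0,"claw": -0.3},{"tx": 0,"ty": 0,"tz": 40,"ax": 0,"ay": 0,"az": 0,"claw": -0.3},{"tx": 0,"ty": 0,"tz": 40,"ax": 0,"ay": 0,"az": 0,"claw": -0.3},{"tx": 35,"ty": 10,"tz": 0,"ax": 0,"ay": 0,"az": 0,"claw": -0.3},{"tx": 35,"ty": 10,"tz": 0,"ax": 0,"ay": 0,"az": 0,"claw": -0.3},{"tx": 0,"ty": 0,"tz": 0,"ax": 0,"ay": 0,"az": 0,"claw": -0.3},{"tx": 0,"ty": 0,"tz": 0,"ax": 0,"ay": 0,"az": 0,"claw": -0.3}]}}

```text
time_s: 49.5
tcp_pos: [0.5902, 0.3531, 0.1808]
eef_rot: [-179.9, -0.4, -167.9]
contact_force: [0.6, -0.2, -0.2]
gripper_width: 0.0308
```

```bash
python3 - <<'E'
from h import *
st()
w=cap('wrist');print([np.round(proj(w,p),0) for p in((.52,.333,.056),(.4841,.3253,.046),(.5387,.4295,.063))])
u,v=map(int,proj(w,(.51,.33,.056)));u0=min(max(u-80,0),480);v0=min(max(v-60,0),280);print(u0,v0)
cv2.imwrite('pics/w6c.png',cv2.resize(w['image'][v0:v0+120,u0:u0+160],None,fx=5,fy=5,interpolation=cv2.INTER_CUBIC))
E
```

```text
{'time_s': 49.5, 'joints': [46.985, 24.372, -2.061, -0.199, -63.936, -124.76], 'tcp_pos': [0.59, 0.353, 0.181], 'eef_rot': [-179.936, -0.405, -167.864], 'gripper_width': 0.031}
[array([305., 116.]), array([305.,  70.]), array([411., 162.])]
224 42
```

View pics/w6c.png

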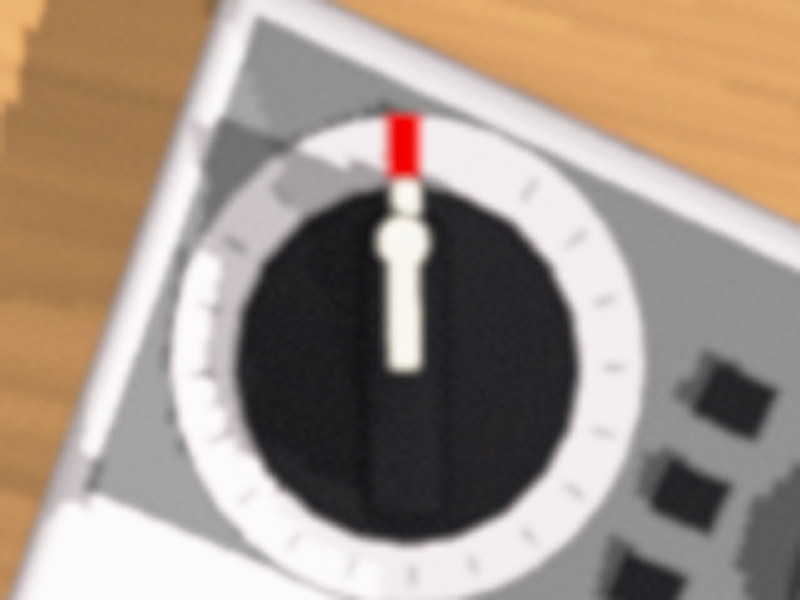

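The pointer line at (403,195) meets the red mark at (402,147). Next I recheck everything else and locate the button.

```bash
python3 - <<'E'
from h import *
w=last('wrist')
m=cv2.inRange(cv2.cvtColor(w['image'],cv2.COLOR_BGR2HSV),(45,120,60),(80,255,255));m[:, :340]=0;m[230:]=0
v,u=np.argwhere(m).mean(0);print(m.sum()//255,u,v,px(w,u,v,.063),px(w,u,v))
t=last('top');print('post',px(t,185,165,.05))
c=cap('scene');caps(c);prof(c);c=cap('top');caps(c);prof(c)
P=cloud(c);rel=P[...,:2]-O;x=rel@UX;y=rel@UY
b=(abs(x+.138)<.03)&(abs(y)<.12)&(P[...,2]>.016)&(P[...,2]<.035)
pp=np.stack([x[b],y[b]],1)*1000;print(b.sum(),cv2.minAreaRect(pp.astype(np.float32)))
E
```

```text
594 408.07744107744105 161.8939393939394 [0.53879132 0.42729173 0.063     ] [0.53842586 0.42589386 0.0669409 ]
post [0.71652952 0.39721143 0.05      ]
cap [ 0.12  -0.654  0.079] cradle 0.574 -0.531 674
cap [ 0.786 -0.2    0.129] cradle 0.235 0.2 45
cap [0.457 0.062 0.066] cradle -0.077 -0.082 85
cap [0.516 0.072 0.065] cradle -0.077 -0.021 123
cap [0.578 0.078 0.065] cradle -0.073 0.04 132
cap [0.634 0.088 0.066] cradle -0.074 0.097 125
-0.1 0.013 -0.094 | -0.08 0.076 -0.095 | -0.06 0.075 -0.094 | -0.04 0.064 -0.086 | -0.02 0.066 -0.086 | 0.0 0.066 -0.083 | 0.02 0.065 -0.087 | 0.04 0.064 -0.092 | 0.06 0.06 -0.087 | 0.08 0.003 -0.09 | 
-0.1 0.014 -0.029 | -0.08 0.076 -0.023 | -0.06 0.074 -0.022 | -0.04 0.066 -0.031 | -0.02 0.064 -0.03 | 0.0 0.066 -0.032 | 0.02 0.066 -0.028 | 0.04 0.065 -0.027 | 0.06 0.055 -0.026 | 0.08 0.003 -0.024 | 
-0.1 0.014 0.032 | -0.08 0.077 0.041 | -0.06 0.075 0.043 | -0.04 0.064 0.032 | -0.02 0.066 0.034 | 0.0 0.066 0.033 | 0.02 0.066 0.032 | 0.04 0.065 0.033 | 0.06 0.063 0.028 | 0.08 0.001 0.034 | 
-0.1 0.013 0.089 | -0.08 0.076 0.089 | -0.06 0.076 0.085 | -
[... 621 characters left out ...]
| 
-0.1 0.016 -0.03 | -0.08 0.078 -0.027 | -0.06 0.076 -0.026 | -0.04 0.067 -0.034 | -0.02 0.067 -0.032 | 0.0 0.068 -0.032 | 0.02 0.068 -0.029 | 0.04 0.067 -0.026 | 0.06 0.054 -0.03 | 0.08 0.005 -0.026 | 
-0.1 0.015 0.028 | -0.08 0.077 0.04 | -0.06 0.075 0.037 | -0.04 0.067 0.028 | -0.02 0.067 0.028 | 0.0 0.067 0.029 | 0.02 0.068 0.028 | 0.04 0.068 0.027 | 0.06 0.061 0.031 | 0.08 0.005 0.027 | 
-0.1 0.015 0.092 | -0.08 0.078 0.084 | -0.06 0.077 0.085 | -0.04 0.067 0.093 | -0.02 0.068 0.089 | 0.0 0.068 0.089 | 0.02 0.066 0.091 | 0.04 0.069 0.09 | 0.06 0.063 0.089 | 0.08 0.005 0.094 | 
357 ((-140.77499389648438, -0.06046295166015625), (58.26521682739258, 232.1450653076172), 1.2277166843414307)
```

>>> {"name": "step_arm", "arguments": {"increments": [{"tx": -17,"ty": 25,"tz": 0,"ax": 0,"ay": 0,"az": 0,"claw": -1},{"tx": -17,"ty": 25,"tz": 0,"ax": 0,"ay": 0,"az": 0,"claw": -1},{"tx": -17,"ty": 25,"tz": 0,"ax": 0,"ay": 0,"az": 0,"claw": -1},{"tx": 0,"ty": 0,"tz": -30,"ax": 0,"ay": 0,"az": 0,"claw": -1},{"tx": 0,"ty": 0,"tz": -30,"ax": 0,"ay": 0,"az": 0,"claw": -1},{"tx": 0,"ty": 0,"tz": -20,"ax": 0,"ay": 0,"az": 0,"claw": -1},{"tx": 0,"ty": 0,"tz": 0,"ax": 0,"ay": 0,"az": 0,"claw": -1},{"tx": 0,"ty": 0,"tz": 0,"ax": 0,"ay": 0,"az": 0,"claw": -1},{"tx": 0,"ty": 0,"tz": 0,"ax": 0,"ay": 0,"az": 0,"claw": -1}]}}

```text
time_s: 50.55
tcp_pos: [0.5394, 0.429, 0.1039]
eef_rot: [179.9, -0.2, -167.8]
contact_force: [0.2, 1.0, 0.9]
gripper_width: 0.0007
```

Tips are at about z = 0.085. Lower in small steps onto the button.

>>> {"name": "step_arm", "arguments": {"increments": [{"tx": 0,"ty": 0,"tz": -10,"ax": 0,"ay": 0,"az": 0,"claw": -1},{"tx": 0,"ty": 0,"tz": -8,"ax": 0,"ay": 0,"az": 0,"claw": -1},{"tx": 0,"ty": 0,"tz": -4,"ax": 0,"ay": 0,"az": 0,"claw": -1},{"tx": 0,"ty": 0,"tz": -2,"ax": 0,"ay": 0,"az": 0,"claw": -1},{"tx": 0,"ty": 0,"tz": 0,"ax": 0,"ay": 0,"az": 0,"claw": -1},{"tx": 0,"ty": 0,"tz": 0,"ax": 0,"ay": 0,"az": 0,"claw": -1}]}}

```text
time_s: 51.15
tcp_pos: [0.5392, 0.4288, 0.0802]
eef_rot: [180.0, -0.2, -167.8]
contact_force: [-5.0, -0.7, 15.4]
gripper_width: 0.0003
```

>>> {"name": "step_arm", "arguments": {"increments": [{"tx": 0,"ty": 0,"tz": -2,"ax": 0,"ay": 0,"az": 0,"claw": -1},{"tx": 0,"ty": 0,"tz": -1,"ax": 0,"ay": 0,"az": 0,"claw": -1},{"tx": 0,"ty": 0,"tz": 0,"ax": 0,"ay": 0,"az": 0,"claw": -1},{"tx": 0,"ty": 0,"tz": 0,"ax": 0,"ay": 0,"az": 0,"claw": -1}]}}

```text
time_s: 51.55
tcp_pos: [0.5393, 0.4288, 0.0798]
eef_rot: [180.0, -0.2, -167.8]
contact_force: [-11.0, -4.3, 31.7]
gripper_width: 0.0003
```

```bash
python3 - <<'E'
from h import *
w=last('wrist');print(r.finger_overhang)
for p in((.5387,.428,.063),(.52,.395,.045),(.50,.38,.045),(.56,.42,.045),(.525,.345,.082),(.52,.36,.056)):
    u,v=proj(w,p);print(p,px(w,u,v).round(4))
s=r.get_state();print(s['contact_force'],s['moment'],s['tcp_pos'])
c=cap('scene');cv2.imwrite('pics/press.png',cv2.resize(c['image'][200:350,300:500],None,fx=4,fy=4,interpolation=cv2.INTER_CUBIC))
E
```

```text
0.019
(0.5387, 0.428, 0.063) [0.5383 0.4266 0.067 ]
(0.52, 0.395, 0.045) [0.52   0.3948 0.046 ]
(0.5, 0.38, 0.045) [0.5    0.3799 0.0457]
(0.56, 0.42, 0.045) [0.56  0.42  0.045]
(0.525, 0.345, 0.082) [0.5261 0.346  0.0554]
(0.52, 0.36, 0.056) [0.52   0.36   0.0557]
[-10.99249292  -4.28148678  31.68123455] [-1.92824712  4.21550482  0.04754682] [0.53929942 0.42879497 0.07984431]
```

View pics/press.png

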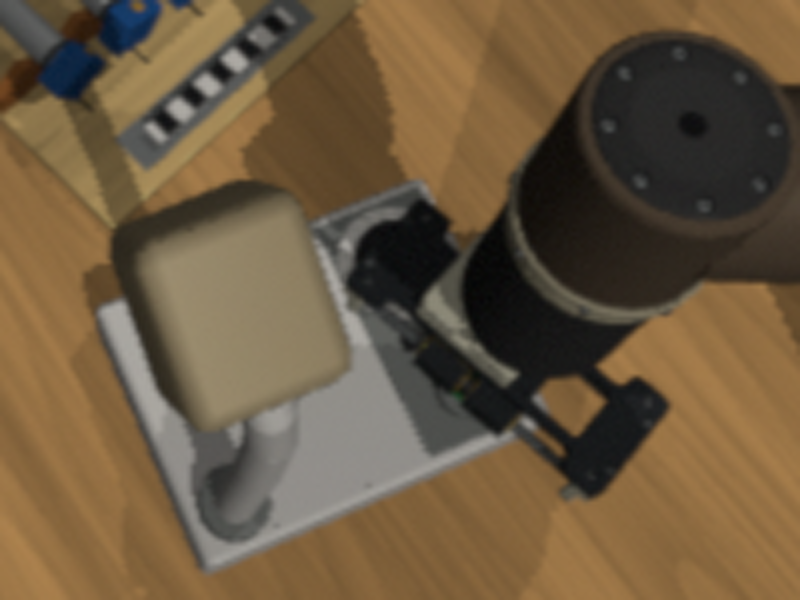

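The gripper stands on the button, clear of the camera head, and the bar lies on the pad. I'll read force against height on the way up to confirm the full travel.

>>> {"name": "step_arm", "arguments": {"increments": [{"tx": 0,"ty": 0,"tz": 5,"ax": 0,"ay": 0,"az": 0,"claw": -1},{"tx": 0,"ty": 0,"tz": 0,"ax": 0,"ay": 0,"az": 0,"claw": -1},{"tx": 0,"ty": 0,"tz": 0,"ax": 0,"ay": 0,"az": 0,"claw": -1},{"tx": 0,"ty": 0,"tz": 0,"ax": 0,"ay": 0,"az": 0,"claw": -1}]}}

```text
time_s: 52.0
tcp_pos: [0.5392, 0.4287, 0.0804]
eef_rot: [-180.0, -0.3, -167.9]
contact_force: [-2.0, 1.2, 7.8]
gripper_width: 0.0004
```

>>> {"name": "step_arm", "arguments": {"increments": [{"tx": 0,"ty": 0,"tz": 2,"ax": 0,"ay": 0,"az": 0,"claw": -1},{"tx": 0,"ty": 0,"tz": 0,"ax": 0,"ay": 0,"az": 0,"claw": -1},{"tx": 0,"ty": 0,"tz": 0,"ax": 0,"ay": 0,"az": 0,"claw": -1}]}}

```text
time_s: 52.3
tcp_pos: [0.5392, 0.4287, 0.0819]
eef_rot: [-180.0, -0.3, -167.9]
contact_force: [1.5, 1.3, 4.4]
gripper_width: 0.0005
```

>>> {"name": "step_arm", "arguments": {"increments": [{"tx": 0,"ty": 0,"tz": 3,"ax": 0,"ay": 0,"az": 0,"claw": -1},{"tx": 0,"ty": 0,"tz": 0,"ax": 0,"ay": 0,"az": 0,"claw": -1},{"tx": 0,"ty": 0,"tz": 0,"ax": 0,"ay": 0,"az": 0,"claw": -1}]}}

```text
time_s: 52.6
tcp_pos: [0.5388, 0.4282, 0.0848]
eef_rot: [-180.0, -0.4, -167.9]
contact_force: [0.6, 1.3, 1.6]
gripper_width: 0.0009
```

Force falls off like a spring up to about 0.086, so the button had its full travel. Retract and do a final check.

>>> {"name": "step_arm", "arguments": {"increments": [{"tx": 0,"ty": 0,"tz": 30,"ax": 0,"ay": 0,"az": 0,"claw": -1},{"tx": 0,"ty": 0,"tz": 40,"ax": 0,"ay": 0,"az": 0,"claw": -1},{"tx": 0,"ty": 0,"tz": 40,"ax": 0,"ay": 0,"az": 0,"claw": -1},{"tx": 0,"ty": 0,"tz": 0,"ax": 0,"ay": 0,"az": 0,"claw": -1},{"tx": 0,"ty": 0,"tz": 0,"ax": 0,"ay": 0,"az": 0,"claw": -1},{"tx": 0,"ty": 0,"tz": 0,"ax": 0,"ay": 0,"az": 0,"claw": -1}]}}

```text
time_s: 53.2
tcp_pos: [0.5379, 0.4274, 0.1932]
eef_rot: [-179.9, -0.5, -167.9]
contact_force: [-1.0, -0.2, -0.0]
gripper_width: 0.0006
```

```bash
python3 - <<'E'
from h import *
st()
c=cap('top');caps(c);prof(c)
w=cap('wrist')
u,v=proj(w,(.5387,.428,.063));print('btn',u,v,px(w,u,v) if 0<u<639 and 0<v<399 else None)
print(r.close_job())
E
```

```text
{'time_s': 53.2, 'joints': [54.545, 23.845, -1.159, -0.272, -65.44, -132.327], 'tcp_pos': [0.538, 0.427, 0.193], 'eef_rot': [-179.884, -0.494, -167.896], 'gripper_width': 0.001}
cap [ 0.781 -0.199  0.131] cradle 0.234 0.196 46
cap [0.629 0.082 0.07 ] cradle -0.069 0.092 89
cap [0.571 0.072 0.069] cradle -0.069 0.033 80
cap [0.51  0.066 0.069] cradle -0.072 -0.029 84
cap [0.448 0.054 0.069] cradle -0.07 -0.092 91
cap [ 0.132 -0.689  0.094] cradle 0.611 -0.524 1200
-0.1 0.015 -0.092 | -0.08 0.079 -0.099 | -0.06 0.077 -0.097 | -0.04 0.068 -0.088 | -0.02 0.068 -0.088 | 0.0 0.067 -0.092 | 0.02 0.069 -0.089 | 0.04 0.067 -0.091 | 0.06 0.062 -0.087 | 0.08 0.006 -0.095 | 
-0.1 0.016 -0.02 | -0.08 0.078 -0.024 | -0.06 0.075 -0.026 | -0.04 0.068 -0.033 | -0.02 0.068 -0.036 | 0.0 0.067 -0.031 | 0.02 0.067 -0.031 | 0.04 0.069 -0.03 | 0.06 0.057 -0.029 | 0.08 0.006 -0.035 | 
-0.1 0.016 0.033 | -0.08 0.077 0.039 | -0.06 0.076 0.033 | -0.04 0.068 0.03 | -0.02 0.068 0.028 | 0.0 0.067 0.028 | 0.02 0.067 0.028 | 0.04 0.067 0.033 | 0.06 0.064 0.03 | 0.08 0.005 0.029 | 
-0.1 0.014 0.08 | -0.08 0.078 0.085 | -0.06 0.079 0.085 | -0.04 0.068 0.09 | -0.02 0.067 0.093 | 0.0 0.067 0.092 | 0.02 0.067 0.089 | 0.04 0.068 0.089 | 0.06 0.065 0.091 | 0.08 0.005 0.086 | 
btn 311.6172679316734 197.76288897167214 [0.53766568 0.42776447 0.06667805]
the job is handed in; nothing more can be done
None
```

I laid all four cylinders in their own grooves with the caps on the pad side, laid the scale bar on the pad, turned the dial to the red mark and pressed the capture button. I handed the job in at about 53 s with the arm clear; it reports no verdict.

- **Cylinders:** the last depth check showed all four level, with each cap about 70 mm to the pad side of the cradle's centre, as intended. One cylinder was knocked out of its groove partway through. I regripped it and put it back, and it now sits about 2–3 mm lengthwise from centre.
- **Scale bar:** the gripper released it about 1 mm from the pad's centre line, and later pictures show it lying along the pad. An automatic outline fit at the end was too coarse to confirm this more closely.
- **Focus dial:** I turned it about 147° clockwise. A close-up taken before the button press shows the pointer line meeting the red mark; I did not look at it again afterwards.
- **Capture button:** I pressed it until it stopped, at about 32 N. The force then eased off like a spring as I lifted, and the button was back up at 67 mm. The description gives about 63 mm, so that height disagrees slightly.
- **Force spike:** one reading of about 60 N appeared during a free move over the cradle. Nothing was out of place at the check right after it.
- **Bystanders:** the oil bottle's cap read the same position throughout. I did not touch or measure the dish and the notebook.

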